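# Make up the chill stand on the bar trolley

### The arm

A 6-joint arm with a two-finger parallel gripper is mounted at the origin on the work surface. World frame = base frame: x ahead of the robot, y to its left, z up, the work surface at z = 0. Lengths are in m, angles in rad, forces in N, time in s.
With the tool pointing down it reaches from about 0.325 to 0.775 m from the base axis. Payload 5.5 kg.
Tool frame: the origin (TCP) lies at the very end of the fingers, on their centre line; the grasp point (between the pads) lies 19 mm behind it (grip_point_offset is the distance from the TCP to the grasp point, in m); z points along the fingers, y is the direction in which the jaws open and shut (so a half turn about z gives the same grasp; the last joint's range is limited). The gripper opens to 88 mm and grips with 3 to 60 N. Pads are 20 mm wide; open, the fingers measure 115 mm over their backs; the gripper's body (75 mm by 178 mm) begins 61 mm behind the grasp point.
Start: joints at [-1.393, 0.091, 1.231, -0, 1.82, -0.057], TCP at [0.14, -0.584, 0.223] pointing down, gripper open.
Joint ranges: [-2.87, 2.87], [-0.86, 2.18], [0.17, 2.46], [-1.51, 4.65], [0.06, 2.69], [-2.65, 2.65]. Speed limits (rad/s): [2.57, 2.57, 3.01, 3.14, 3.14, 3.14].

### API

Orientations are given as a unit quaternion [w, x, y, z].
In Python, from workcell import get_obs, grab_frame, camera_params, hand_in, silhouettes, spot_point, grip_point_offset gives the robot as it stands.
- The arm moves only by the shell command python3 -m jog 'ROWS' [FORCE]. ROWS is JSON, a list that holds one entry, the list of rows, each a list of 7 numbers: the turn, a rotation vector about the tool's x, y, z in rad, then the shift along the tool's x, y, z in m, then the opening, from -1 (shut) to 1 (fully open). A call has 1 to 5 rows; each row shifts and turns the commanded pose from where the row before left it, along the tool's axes as they then stand; what a row does not reach is not made up. A row lasts 1/12 s, in which the tool goes at most 41.7 mm and 7.16 degrees, less where a joint would pass 70% of its speed; a pose out of reach is approached as far as the arm can. A call is refused whole if a number of a shift passes 0.0417 or a number of a turn 0.125, either way. A call with a gripper value outside its range is refused whole. The fingers move at their own pace and stop on an object; FORCE is the grip in N (left out, the last holds). Time passes only in rows, so rows that do not move let the fingers close. It gives the time, the measured TCP pose, the force and the opening at its end, in the units of the state.
- get_obs(): the state, without advancing time (a new reading comes with each control period).
- grab_frame(name): name is "scene" or "side" or "wrist"; returns the picture (480x640x3 uint8, blue, green, red); there is no depth.
- camera_params(name): a dict with "fx", "fy", "cx", "cy" (pixels), "extrinsics" (4x4, takes a point from world to camera coordinates); the wrist camera has in their place "mount" (4x4, takes a point from camera to tool coordinates, whose origin is the TCP and whose axes are the flange's). Camera axes: x right, y up, looking along -z (the intrinsics and any distortion apply to the point x, -y, -z); pixel columns grow to the right and rows downward; lengths in m; the calibration is good to about 2 mm. A picture is of the moment at which its call begins: read the wrist's pose just before it. camera_params takes no time and is no camera call.
- hand_in(): hands the job in, once; it reports no verdict.
Trained networks look in the newest picture that a camera, given by its name, has taken for a name from the list of things; names that differ only in an ending like _2 or _b are one class to them, and where a whole thing is asked for, a point or a joint stands for the part that bears it (a point fixed in the world has none). Each returns a list of dicts, best first, with "conf" (0 to 1); they miss things now and then, are a little off and sometimes report something else, mostly with a low value. They report only what shows in the picture. A call takes as long as a camera call. They do not tell look-alikes from the thing itself.
- silhouettes(camera, query): "region" (480x640 bool, what is visible of it) and "xy" ([column, row] in pixels, amid what is visible of it).
- spot_point(camera, query): "xy" ([column, row] in pixels: a listed point, or the origin of a listed thing).
The state is a dict: "time": time; "joints": joint angles; "qvel": joint speeds; "joint_torque": joint torques, N m; "position": TCP position; "ee_rot": TCP orientation; "ft_force": force on the tool from outside, world axes, zero at the start; "ft_torque": the same for the moment, N m; "gripper_width": finger opening in m.
Only numpy, scipy, OpenCV 4.12 (cv2) and the standard library are available. Lean on these libraries where they do the work, as an engineer would, in place of code of your own. Each camera call takes 0.05 s, during which the arm holds its last target.

### The job

Make up the chill stand for a cold drink: lower the thick stone slab flat into the stand's well and let it go, then lay the thinner cork pad squarely on top of it inside the well. Last, slide the thin bamboo leaf along its channel (fingertips pressed on its top carry it), never lifting it off, until it drops flat into the well on the cork. Do not let the slab or pad fall in from a height, and leave the tumblers, tin and jug where they stand.

Things in the scene. Friction and masses are not known exactly. Their poses are not given: they have to be found in the camera images.
- stand: Dark wooden chill stand, fixed, 242 mm long (x) by 84 mm wide (y). Origin: centre of the well, at the underside (trolley top); x points along the channel from the deck to the well and end stop, z up. The well is a pocket 90 mm (x) by 60 mm (y), its floor 6 mm up. Deck at -x of the well; at +x an end stop (x 45 to 57 mm) rises to 55 mm, its inner edge bevelled 4 mm.
- well_floor (a point): Centre of the well's floor (6 mm above the stand's origin, axes as the stand). Both long sides of the well are open to the outside, floor to top, for |x| < 28 mm, so that fingers can straddle a part; corner posts fill 28 < |x| < 45 mm, 30 < |y| < 42 mm, up to 52.5 mm above the trolley. Slab plus pad reach 44 mm above the trolley, 3 mm below the deck.
- deck_edge (a point): Middle of the deck's edge at the well, on the deck's top: stand x = -45, y = 0, z = 47 mm, axes as the stand. The flat deck reaches 145 mm from here in -x. Rails 5.5 mm high along both its sides, inner faces at y = +-30 mm, 12 mm wide, form the leaf's channel in line with the well. Pressed ahead of its middle the leaf is pulled and runs straighter.
- stone: Thick grey stone slab, 80 mm (its x) by 54 mm (its y) by 26 mm high, about 0.33 kg, lying flat on the trolley; origin at the centre of its underside, z up. Half-turn symmetric.
- pad: Cork pad, 80 mm (its x) by 54 mm (its y) by 12 mm thick, about 30 g, lying flat on the trolley; origin at the centre of its underside, z up. Half-turn symmetric.
- leaf: Loose bamboo leaf, 84 (x) by 54 (y) by 5 mm, corners cut 4 mm, 30 g, lying on the deck between the rails; origin: centre of its underside, z up. Fingers pressing its top with 5 to 15 N carry it by friction. Past the deck's edge its front dips 3 mm onto the cork; when its front is near the end stop its back drops too: it lies flat, top 49 mm above the trolley.
- tumbler_a: Clear glass tumbler, 80 mm across, 92 mm high, standing on the trolley; origin at the centre of its underside. A bystander.
- tumbler_b: A second tumbler, same as tumbler_a. A bystander.
- tin: Steel mixing tin, 88 mm across, 165 mm high, origin at the centre of its underside. A bystander.
- jug: Empty pale stoneware jug, 100 mm across without its handle, 150 mm high, origin at the centre of its underside. A bystander.
There are look-alikes about, which are no part of the job. Several things look just like the pad: the one meant starts farthest to the robot's left. Of the things that look like the stone, the smaller one is meant.

How it is judged:
By the outcome, as a careful person would: the job done as asked, in the order asked, and still so for the second after the job is handed in, with the robot touching nothing.
It also fails if it takes over 72 s, if anything falls off the work surface, if the arm or the gripper's body presses on something with over 40 N, if the wrist force passes 120 N, or if a joint passes its speed limit or range.

## Working session

There is one attempt and no reset: what is moved stays moved. The work goes in short steps, Python scripts to look and compute and a shell command to move; the robot and the scene stay as the last step left them, time stands still between calls to the robot, and variables do not carry over. Pictures are saved under pics/ and viewed, and the job is handed in when it is done.

```bash
ls; mkdir -p pics; python3 - <<'E'
from workcell import *
import cv2
o=get_obs(); print({k:(v if not hasattr(v,'round') else v) for k,v in o.items()})
print(grip_point_offset)
for c in ['scene','side','wrist']:
    im=grab_frame(c); cv2.imwrite(f'pics/{c}0.png',im); print(c,camera_params(c))
E
```

```text
pics
{'time': 0.0, 'joints': array([-1.39271405e+00,  9.18334581e-02,  1.23184329e+00,  4.18853237e-06,
        1.81980394e+00, -5.67520020e-02]), 'qvel': array([-1.75645286e-03,  4.34859629e-04, -2.90587458e-05, -6.19770722e-04,
       -9.46553022e-04,  7.58694004e-04]), 'joint_torque': array([ 1.04677212e-03, -4.46450794e+01, -4.06442606e+01,  6.98261987e-02,
        2.93404539e-02, -1.50965361e-04]), 'position': array([ 0.13952701, -0.58325362,  0.22154615]), 'ee_rot': array([-9.42400005e-04,  9.93114021e-01,  1.17147981e-01, -5.52071604e-05]), 'ft_force': array([-0.23457318, -0.26624071, -0.79676271]), 'ft_torque': array([ 0.00983877, -0.02141383,  0.02248466]), 'gripper_width': 0.08778415199819817}
0.0187
scene {'fx': 524.8855850125996, 'fy': 524.8855850125996, 'cx': 330.35369750537467, 'cy': 251.07977003837448, 'extrinsics': array([[-6.91094251e-01,  7.22763615e-01,  1.22161144e-03,
         3.52702165e-01],
       [-5.88335331e-01, -5.63536368e-01,  5.79903699e-01,
         2.73338413e-01],
       [ 4.19821717e-01,  4.00049396e-01,  8.14684115e-01,
        -1.57153857e+00],
  
[... 209 characters left out ...]
y([[-0.97304292, -0.23049112, -0.00783019,  0.52313891],
       [ 0.17186452, -0.74734823,  0.64182023, -0.1400141 ],
       [-0.15378574,  0.62317291,  0.76681515, -1.27100853],
       [ 0.        ,  0.        ,  0.        ,  1.        ]])}
wrist {'fx': 338.6262875282068, 'fy': 338.6262875282068, 'cx': 319.7401314709579, 'cy': 240.35221052731555, 'mount': array([[-4.14419530e-04,  9.63189394e-01,  2.68823400e-01,
         7.37563499e-02],
       [ 9.99999911e-01,  3.79304612e-04,  1.82563401e-04,
         2.07188507e-04],
       [ 7.38771762e-05,  2.68823452e-01, -9.63189465e-01,
        -1.62255050e-01],
       [ 0.00000000e+00,  0.00000000e+00,  0.00000000e+00,
         1.00000000e+00]])}
```

View pics/scene0.png

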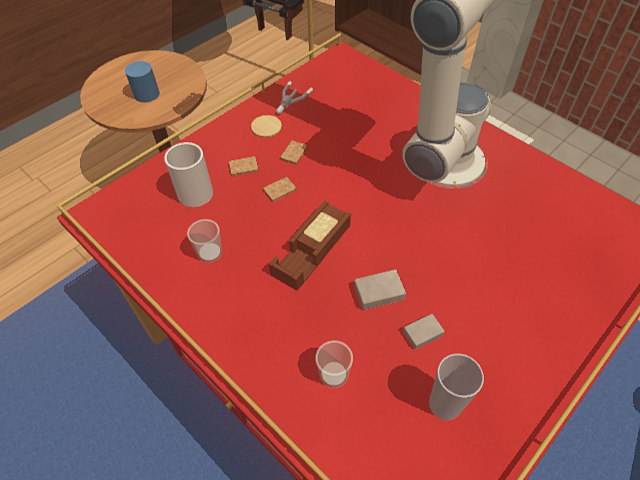

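View pics/side0.png

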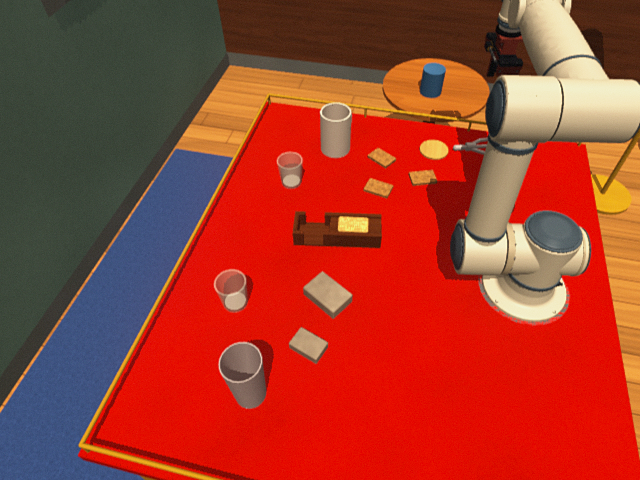

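View pics/wrist0.png

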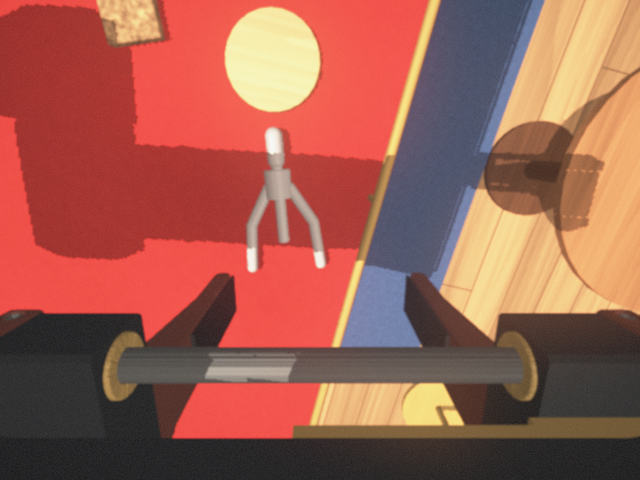

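The scene view shows three cork candidates at (243,166), (293,152) and (279,188). The stones are a larger one at (380,289) and a smaller one at (424,331), and the stand with its leaf is at about (315,245). Next I measure them with the networks from both fixed cameras.

```bash
cat > h.py <<'E'
import numpy as np, cv2
from workcell import *
from scipy.spatial.transform import Rotation as R
def cam(name, obs=None):
    p=camera_params(name)
    K=np.array([[p['fx'],0,p['cx']],[0,p['fy'],p['cy']],[0,0,1.]])
    if name=='wrist':
        o=obs or get_obs(); q=o['ee_rot']; T=np.eye(4)
        T[:3,:3]=R.from_quat([q[1],q[2],q[3],q[0]]).as_matrix(); T[:3,3]=o['position']
        E=np.linalg.inv(T@p['mount'])
    else: E=p['extrinsics']
    D=np.diag([1,-1,-1,1.])
    return K,(D@E), p
def proj(C,X):
    K,E,_=C; X=np.atleast_2d(X); c=X@E[:3,:3].T+E[:3,3]; u=c@K.T; return u[:,:2]/u[:,2:]
def onplane(C,uv,z):
    K,E,_=C; uv=np.atleast_2d(uv); d=np.c_[uv,np.ones(len(uv))]@np.linalg.inv(K).T@E[:3,:3]
    o=-E[:3,:3].T@E[:3,3]; t=(z-o[2])/d[:,2]; return o+d*t[:,None]
def tri(C1,u1,C2,u2):
    P1=C1[0]@C1[1][:3];P2=C2[0]@C2[1][:3]
    X=cv2.triangulatePoints(P1,P2,np.array(u1,float).reshape(2,1),np.array(u2,float).reshape(2,1)).ravel();return X[:3]/X[3]
def rect(C,region,z):
    cs,_=cv2.findContours(region.astype(np.uint8),cv2.RETR_EXTERNAL,cv2.CHAIN_APPROX_NONE)
    c=max(cs,key=cv2.contourArea).reshape(-1,2).astype(float)
    P=onplane(C,c,z)[:,:2]
    (cx,cy),(w,h),a=cv2.minAreaRect((P*1000).astype(np.float32))
    if w<h: w,h=h,w; a+=90
    return (cx/1000,cy/1000),(w,h),(a+90)%180-90
E
python3 - <<'E'
from h import *
print(list(camera_params('scene')))
for c in ['scene','side']:
    grab_frame(c); C=cam(c)
    for n in ['stone','pad','leaf','stand','tumbler_a','tin','jug']:
        for s in silhouettes(c,n):
            if s['conf']<.3: continue
            print(c,n,round(s['conf'],2),np.round(s['xy']),s['region'].sum(),'z0:',np.round(onplane(C,s['xy'],0.0)[0,:2],3))
    for n in ['stone','pad','leaf','stand','well_floor','deck_edge']:
        print(c,n,[(round(s['conf'],2),np.round(s['xy'],1)) for s in spot_point(c,n) if s['conf']>.3])
print(get_obs()['time'])
E
```

```text
['fx', 'fy', 'cx', 'cy', 'extrinsics']
scene stone 0.65 [381. 288.] 1508 z0: [0.482 0.147]
scene stone 0.61 [423. 331.] 848 z0: [0.503 0.295]
scene stone 0.47 [453. 382.] 2508 z0: [0.556 0.422]
scene pad 0.83 [296. 150.] 366 z0: [ 0.285 -0.359]
scene pad 0.83 [241. 169.] 406 z0: [ 0.453 -0.42 ]
scene pad 0.82 [282. 189.] 438 z0: [ 0.425 -0.273]
scene leaf 0.74 [306. 251.] 2718 z0: [ 0.532 -0.069]
scene leaf 0.55 [321. 226.] 572 z0: [ 0.444 -0.098]
scene stand 0.56 [304. 253.] 2837 z0: [ 0.538 -0.068]
scene tumbler_a 0.75 [203. 241.] 1177 z0: [ 0.698 -0.289]
scene tumbler_a 0.62 [335. 363.] 1380 z0: [0.705 0.202]
scene tin 0.61 [452. 384.] 2572 z0: [0.562 0.424]
scene jug 0.73 [281. 188.] 425 z0: [ 0.423 -0.28 ]
scene stone [(0.66, array([421.7, 334.3])), (0.57, array([379.3, 291.2]))]
scene pad [(0.76, array([293.7, 149.9])), (0.72, array([243.2, 166.9])), (0.56, array([282.6, 187.8]))]
scene leaf []
scene stand [(0.58, array([296.2, 265.4]))]
scene well_floor [(0.56, array([295.1, 266.1])), (0.4, array([304.4, 246.9]))]
scene deck_edge [(0.66, array([308.4, 244.4]))]
side stone 0.95
[... 206 characters left out ...]
179.] 353 z0: [ 0.304 -0.355]
side leaf 0.6 [352. 228.] 444 z0: [ 0.481 -0.1  ]
side tumbler_a 0.85 [236. 290.] 1179 z0: [0.74  0.183]
side tumbler_a 0.71 [292. 166.] 801 z0: [ 0.727 -0.323]
side tin 0.75 [241. 378.] 2319 z0: [0.643 0.408]
side jug 0.63 [334. 128.] 1558 z0: [ 0.634 -0.545]
side jug 0.61 [306. 347.] 802 z0: [0.517 0.298]
side stone [(0.74, array([324.2, 298.6])), (0.67, array([307. , 347.9]))]
side pad [(0.84, array([379.5, 188.1])), (0.75, array([380.3, 158.8])), (0.73, array([422.7, 180.5]))]
side leaf [(0.95, array([353.7, 226.9]))]
side stand [(0.89, array([316.2, 236.2]))]
side well_floor [(0.68, array([312.8, 230.9]))]
side deck_edge [(0.63, array([332. , 223.5]))]
1.55
```

Candidates:
- **Pad:** (282,189), (243,167) and (294,150). The first has the largest y (-0.28), so it is the farthest left and the one meant.
- **Stone:** (380,289) is big and (424,331) is small. The small one is meant.

Next I check sizes, heights and close crops.

```bash
python3 - <<'E'
from h import *
Cs={c:cam(c) for c in ['scene','side']}
A={'padA':((282.6,187.8),(379.5,188.1)),'padB':((243.2,166.9),(380.3,158.8)),'padC':((293.7,149.9),(422.7,180.5)),
'big':((379.3,291.2),(324.2,298.6)),'small':((421.7,334.3),(307,347.9)),'stand':((296.2,265.4),(316.2,236.2)),'well':((295.1,266.1),(312.8,230.9)),'edge':((308.4,244.4),(332,223.5)),'leaf':((321,226),(353.7,226.9))}
for k,(a,b) in A.items(): print(k,np.round(tri(Cs['scene'],a,Cs['side'],b),3))
ims={}
for c in ['scene','side']:
    ims[c]=grab_frame(c)
    for n,z in [('stone',.026),('pad',.012)]:
        for s in silhouettes(c,n):
            if s['conf']>.5: print(c,n,np.round(s['xy']),np.round(np.hstack(rect(Cs[c],s['region'],z/2)),3))
def crop(im,x,y,w,h): return cv2.resize(im[y:y+h,x:x+w],(400,300),interpolation=cv2.INTER_CUBIC)
a=np.hstack([crop(ims['scene'],220,130,100,75),crop(ims['scene'],340,262,120,90)])
b=np.hstack([crop(ims['side'],340,130,120,90),crop(ims['scene'],250,195,120,90)])
cv2.imwrite('pics/crop1.png',np.vstack([a,b]))
E
```

```text
padA [ 0.429 -0.266  0.015]
padB [ 0.448 -0.414  0.007]
padC [ 0.299 -0.353  0.004]
big [0.501 0.159 0.016]
small [0.512 0.3   0.001]
stand [ 0.578 -0.057 -0.008]
well [ 0.588 -0.05   0.014]
edge [ 0.534 -0.056  0.051]
leaf [ 0.471 -0.07   0.046]
scene stone [379. 288.] [  0.494   0.151 118.879  92.92  -29.891]
scene stone [423. 330.] [  0.509   0.298  89.34   62.907 -18.997]
scene pad [294. 152.] [ 0.302 -0.353 86.135 56.463 19.932]
scene pad [243. 168.] [  0.445  -0.417  77.771  68.219 -28.47 ]
scene pad [281. 190.] [  0.433  -0.273  84.045  62.435 -13.218]
side stone [325. 295.] [  0.498   0.149 124.826  87.966 -29.819]
side stone [306. 349.] [  0.511   0.299  87.356  62.719 -18.949]
side pad [382. 159.] [  0.446  -0.419  85.385  62.517 -31.543]
side pad [379. 186.] [  0.434  -0.275  78.482  60.835 -10.508]
side pad [423. 177.] [ 0.302 -0.352 86.687 66.799 20.087]
```

View pics/crop1.png

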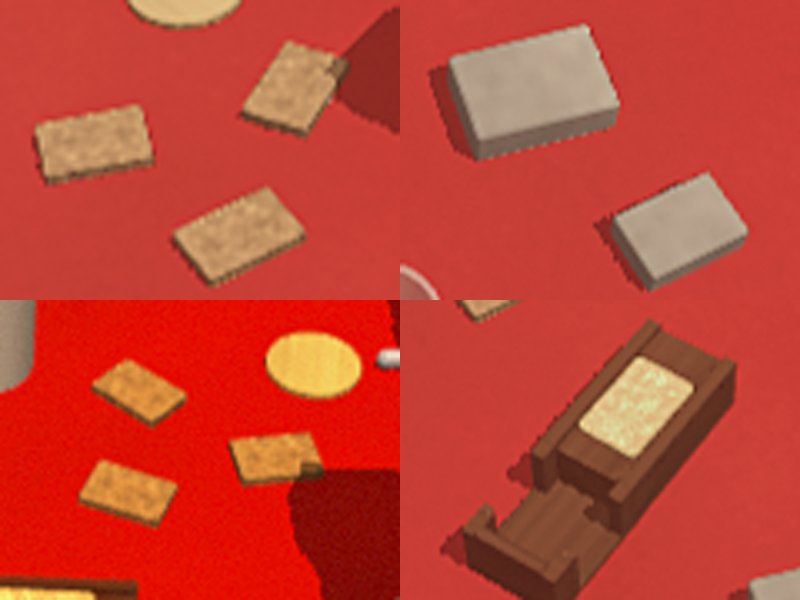

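I choose the small stone at (424,331), about (0.510, 0.298), and the pad at (282,189), about (0.434, -0.273). Now I move so the wrist camera looks at the pad.

```bash
python3 -m jog '[[[0,0,0,0.0307,-0.0258,0,1],[0,0,0,0.0307,-0.0258,0,1],[0,0,0,0.0307,-0.0258,0,1],[0,0,0,0.0307,-0.0258,0,1],[0,0,0,0.0307,-0.0258,0,1]]]'; python3 -m jog '[[[0,0,0,0.0307,-0.0258,0,1],[0,0,0,0.0307,-0.0258,0,1],[0,0,0,0.0307,-0.0258,0,1],[0,0,0,0.0307,-0.0258,0,1],[0,0,0,0,0,0,1]]]'
cat > look.py <<'E'
import sys
from h import *
tag=sys.argv[1]
o=get_obs(); im=grab_frame('wrist'); C=cam('wrist',o)
cv2.imwrite(f'pics/{tag}.png',im); print(np.round(o['position'],4),np.round(o['ee_rot'],4),o['time'],np.abs(o['qvel']).max())
for a in sys.argv[2:]:
    n,z=a.split(':');z=float(z)
    for s in silhouettes('wrist',n):
        if s['conf']>.3: print(n,round(s['conf'],2),np.round(s['xy']),s['region'].sum(),np.round(np.hstack(rect(C,s['region'],z)),4), 'mid', np.round(onplane(C,s['xy'],z)[0],4))
E
python3 look.py w1 pad:0.012
```

```text
time: 2.27
position: [0.2595, -0.4208, 0.2226]
ee_rot: [0.0, 0.993, 0.117, 0.0]
ft_force: [1.5, 0.4, 0.5]
gripper_width: 0.0879
time: 2.68
position: [0.3577, -0.2884, 0.2233]
ee_rot: [-0.001, 0.993, 0.121, 0.001]
ft_force: [-1.2, 0.8, -0.4]
gripper_width: 0.0879
[ 0.3577 -0.2884  0.2233] [-6.000e-04  9.927e-01  1.209e-01  1.500e-03] 2.6833 0.11966148521741295
pad 0.76 [358. 270.] 3076 [ 0.3037 -0.35   84.0473 55.0896 20.2799] mid [ 0.304  -0.3483  0.012 ]
pad 0.7 [454. 165.] 3943 [  0.4452  -0.4152  81.1198  57.0323 -30.909 ] mid [ 0.4457 -0.4158  0.012 ]
pad 0.56 [323. 140.] 3891 [  0.4333  -0.2734  79.6481  53.8432 -12.4874] mid [ 0.4369 -0.2722  0.012 ]
```

View pics/w1.png

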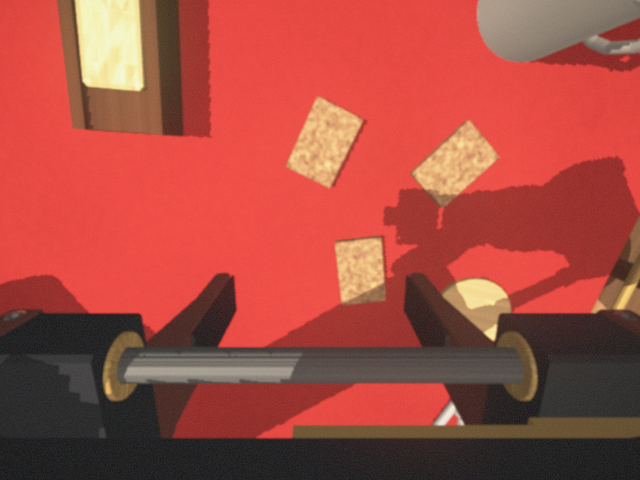

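The picture shows the three corks at (325,142), (455,163) and (361,270). The chosen one is at (325,142), lying at (0.433, -0.273) with its long axis at -12.5°. Its height agrees with the scene view. The stand is next.

```bash
python3 -m jog '[[[0,0,0,0.0231,-0.0302,0,1],[0,0,0,0.0231,-0.0302,0,1],[0,0,0,0.0231,-0.0302,0,1],[0,0,0,0.0231,-0.0302,0,1],[0,0,0,0.0231,-0.0302,0,1]]]' >/dev/null; python3 -m jog '[[[0,0,0,0.0231,-0.0302,0.0,1],[0,0,0,0,0,0,1],[0,0,0,0,0,0,1]]]'
python3 look.py w2 leaf:0.052 stand:0.05
python3 - <<'E'
from h import *
for n in ['well_floor','deck_edge','leaf','stand']: print(n,[(round(s['conf'],2),np.round(s['xy'],1)) for s in spot_point('wrist',n)])
E
```

```text
time: 3.45
position: [0.4471, -0.0849, 0.2224]
ee_rot: [0.0, 0.993, 0.118, -0.0]
ft_force: [0.3, -0.7, 0.1]
gripper_width: 0.0878
[ 0.4471 -0.0849  0.2224] [ 2.000e-04  9.930e-01  1.181e-01 -3.000e-04] 3.45 0.054188829307096884
leaf 0.75 [310. 189.] 4648 [ 4.74900e-01 -6.91000e-02  8.34534e+01  5.43852e+01  9.50370e+00] mid [ 0.4769 -0.0684  0.052 ]
stand 0.96 [318. 104.] 18588 [ 5.170000e-01 -6.180000e-02  2.466889e+02  8.536060e+01  1.001680e+01] mid [ 0.5541 -0.0574  0.05  ]
stand 0.32 [308. 188.] 4601 [ 4.74700e-01 -6.87000e-02  8.46666e+01  5.50922e+01  9.62140e+00] mid [ 0.477  -0.0658  0.05  ]
well_floor [(0.57, array([317.4,  77.6]))]
deck_edge [(0.83, array([312.8, 120.9])), (0.56, array([317.5,  77.8]))]
leaf [(0.98, array([309.2, 190.7]))]
stand [(0.87, array([317.6,  80.8]))]
```

View pics/w2.png

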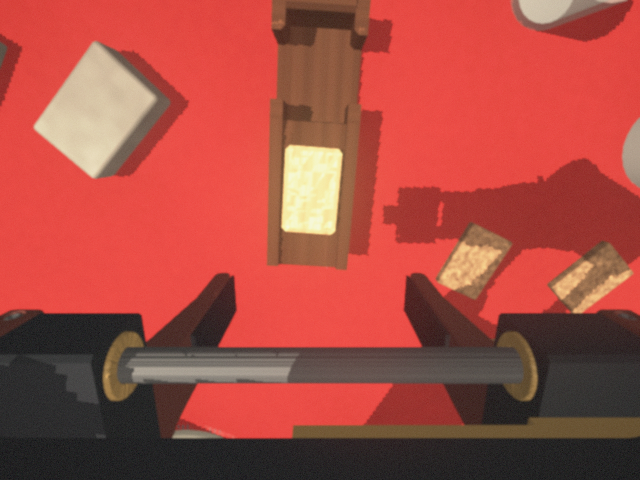

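```bash
python3 - <<'E'
import cv2
im=cv2.imread('pics/w2.png'); cv2.imwrite('pics/w2c.png',cv2.resize(im[0:280,245:395],None,fx=2.14*1.0,fy=2.14,interpolation=cv2.INTER_CUBIC))
cv2.imwrite('pics/w2d.png',cv2.resize(im[0:135,255:395],None,fx=4.4,fy=4.4,interpolation=cv2.INTER_CUBIC))
E
```

```text
(no output)
```

View pics/w2c.png

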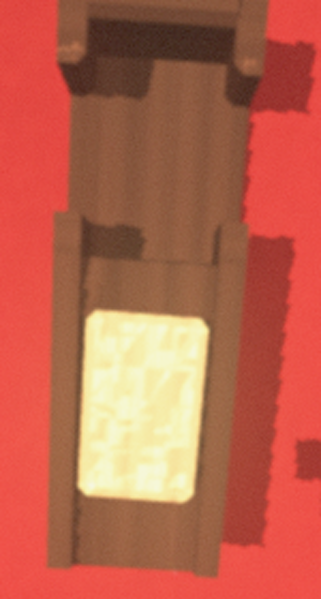

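View pics/w2d.png

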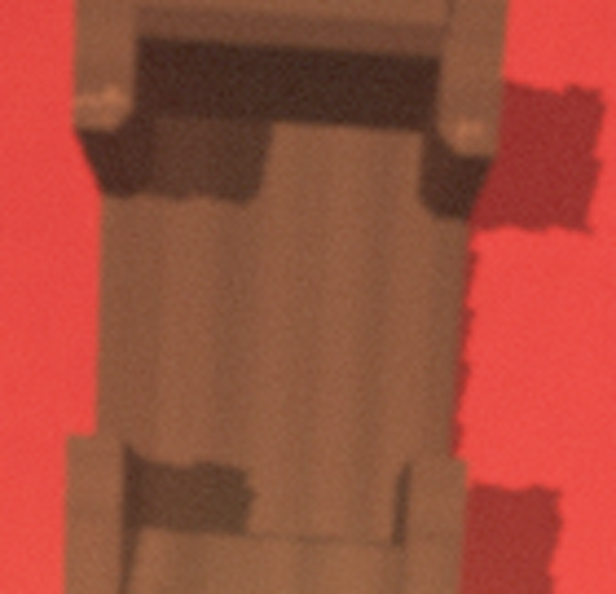

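```bash
python3 - <<'E'
from h import *
from scipy.optimize import least_squares
C=cam('wrist')
M=np.array([[-28,42,52.5],[-28,-42,52.5],[28,42,52.5],[28,-42,52.5],[-190,42,52.5],[-190,-42,52.5],[-45,30,47],[-45,-30,47]])/1e3
U=np.array([[270.5,99.3],[360.9,104.5],[272,28.9],[366.4,35.2],[267.4,265],[346.4,269.6],[284.5,120],[345.9,123.4]])
def W(p): 
    c,s=np.cos(p[2]),np.sin(p[2]); return np.c_[p[0]+c*M[:,0]-s*M[:,1],p[1]+s*M[:,0]+c*M[:,1],M[:,2]+p[3]]
for free in (0,1):
    f=lambda p:(proj(C,W(p*[1,1,1,free]))-U).ravel()
    r=least_squares(f,[.58,-.05,.17,0]); print(np.round(r.x,4),np.degrees(r.x[2]),np.round(r.fun.reshape(-1,2),1).tolist())
c,s=np.cos(r.x[2]),np.sin(r.x[2])
print('leaf spot',onplane(C,(309.2,190.7),.047))
E
```

```text
[ 0.5833 -0.0523  0.1728  0.    ] 9.90328023564031 [[-0.6, -0.8], [0.7, -0.2], [-0.9, 0.3], [1.1, 0.4], [-0.5, 0.6], [0.9, 0.5], [-1.4, -0.5], [0.7, 0.0]]
[ 0.5834 -0.0522  0.1729 -0.0019] 9.904234994922339 [[-0.4, -0.7], [0.4, -0.1], [-0.6, 0.8], [0.8, 0.9], [-0.3, -0.1], [0.8, -0.3], [-1.2, -0.6], [0.5, -0.0]]
leaf spot [[ 0.47414341 -0.06921026  0.047     ]]
```

The stand's origin is at (0.583, -0.052) with yaw 9.9°, residuals are about 1 px, and the leaf sits on the deck at (310,190). Next I go to the stone.

```bash
python3 -m jog '[[[0,0,0,0.0083,-0.0402,0,1],[0,0,0,0.0083,-0.0402,0,1],[0,0,0,0.0083,-0.0402,0,1],[0,0,0,0.0083,-0.0402,0,1],[0,0,0,0.0083,-0.0402,0,1]]]' >/dev/null; python3 -m jog '[[[0,0,0,0.0083,-0.0402,0,1],[0,0,0,0.0083,-0.0402,0,1],[0,0,0,0.0083,-0.0402,0,1],[0,0,0,0.0083,-0.0402,0,1],[0,0,0,0.0083,-0.0402,0,1]]]' >/dev/null;python3 -m jog '[[[0,0,0.113,0,0,0,1],[0,0,0.113,0,0,0,1],[0,0,0.113,0,0,0,1],[0,0,0.113,0,0,0,1],[0,0,0.113,0,0,0,1]]]' >/dev/null
python3 -m jog '[[[0,0,0,0,0,0,1],[0,0,0,0,0,0,1]]]' 
python3 look.py w3 stone:0.026 tin:0
python3 - <<'E'
from h import *
print(get_obs()['joints'])
for c in ['scene','side']:
    s=spot_point(c,'tin'); print([(d['conf'],np.round(d['xy'],1),np.round(onplane(cam(c),d['xy'],0)[0],3)) for d in s])
print([(d['conf'],d['xy'],np.round(onplane(cam('wrist'),d['xy'],0)[0],3)) for d in spot_point('wrist','stone')])
E
```

```text
time: 5.22
position: [0.4345, 0.3248, 0.2226]
ee_rot: [0.0, 0.987, -0.163, 0.0]
ft_force: [-0.5, 0.5, 0.6]
gripper_width: 0.0877
[0.4345 0.3248 0.2226] [ 0.      0.9866 -0.1632  0.    ] 5.2167 0.019845573836782215
stone 0.88 [320. 134.] 4384 [  0.5108   0.2999  80.1378  55.0795 -19.3307] mid [0.515  0.2971 0.026 ]
stone 0.75 [464.  96.] 10144 [  0.4987   0.154  113.2507  83.0103 -30.6889] mid [0.5029 0.1513 0.026 ]
tin 0.78 [82. 70.] 20701 [  0.6551   0.4986 208.4387 118.7541  71.1934] mid [0.6556 0.5089 0.    ]
[ 5.79726399e-01 -6.39787282e-02  1.38712200e+00  2.14946504e-05
  1.81837111e+00  2.47883341e+00]
[(0.87, array([444.7, 399.5]), array([0.601, 0.432, 0.   ]))]
[(0.6, array([246.8, 394.1]), array([0.617, 0.442, 0.   ]))]
[(0.66, [453.5, 103.9], array([0.499, 0.153, 0.   ])), (0.62, [319.1, 137.1], array([0.513, 0.299, 0.   ]))]
```

View pics/w3.png

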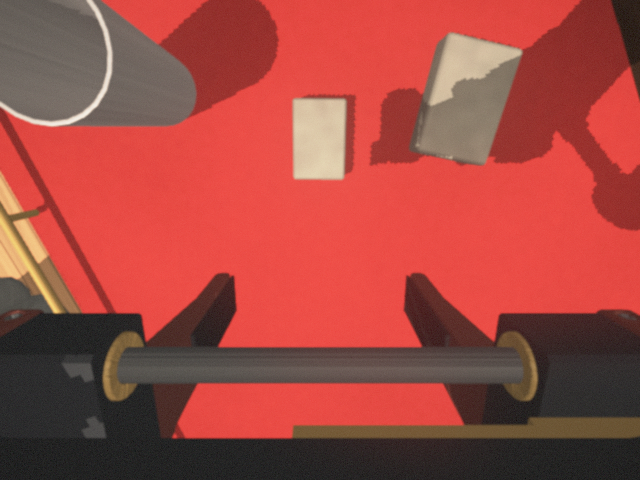

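The picture shows the chosen small stone centred at (320,139), 80x55 mm, with its long axis at -19.3°. The tin is clear of it at upper left. Now I descend onto it.

```bash
python3 -m jog '[[[0,0,0.009,0.0402,-0.0006,0,1],[0,0,0,0.0402,-0.0006,0,1],[0,0,0,0,0,0.04,1],[0,0,0,0,0,0.04,1],[0,0,0,0,0,0.04,1]]]' >/dev/null; python3 -m jog '[[[0,0,0,0,0,0.04,1],[0,0,0,0,0,0.03,1],[0,0,0,0,0,0.015,1],[0,0,0,0,0,0.0,1],[0,0,0,0,0,0,1]]]'
```

```text
time: 6.35
position: [0.5099, 0.2998, 0.017]
ee_rot: [0.001, 0.986, -0.169, -0.001]
ft_force: [0.1, -0.2, 1.1]
gripper_width: 0.0875
```

```bash
python3 -m jog '[[[0,0,0,0,0,0.011,1],[0,0,0,0,0,0,1],[0,0,0,0,0,0,-1],[0,0,0,0,0,0,-1],[0,0,0,0,0,0,-1]]]' 35; python3 -m jog '[[[0,0,0,0,0,0,-1],[0,0,0,0,0,0,-1],[0,0,0,0,0,0,-1],[0,0,0,0,0,0,-1]]]'; python3 look.py w4
```

```text
time: 6.77
position: [0.5109, 0.3003, 0.0077]
ee_rot: [-0.001, 0.986, -0.169, 0.001]
ft_force: [-0.1, 0.1, -0.0]
gripper_width: 0.0711
time: 7.1
position: [0.5106, 0.3001, 0.007]
ee_rot: [-0.0, 0.986, -0.169, 0.0]
ft_force: [0.4, 0.2, 0.7]
gripper_width: 0.0538
[0.5106 0.3001 0.007 ] [-1.000e-04  9.857e-01 -1.688e-01  2.000e-04] 7.1 0.0016288177340492093
```

View pics/w4.png

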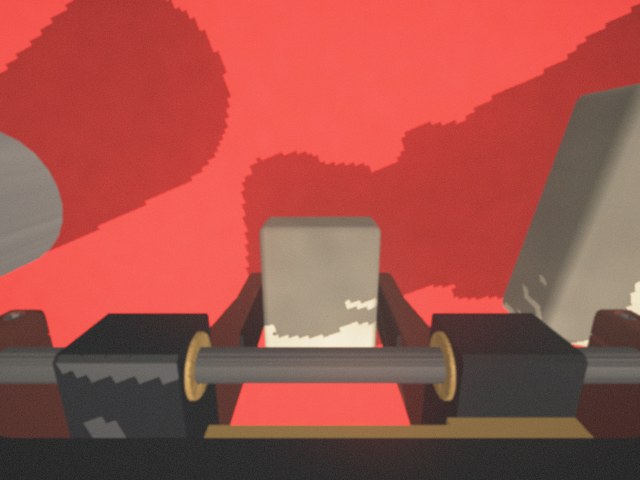

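The grasp holds at 53.8 mm. Next I lift, then measure where the slab sits in the hand.

```bash
python3 - <<'E'
from h import *
o=get_obs();C=cam('wrist',o);q=o['ee_rot'];Rm=R.from_quat([q[1],q[2],q[3],q[0]])
for uv,z in [((320,229),.026),((320,219),.026),((262,224),.026),((379,224),.026)]:
    print(uv,np.round(Rm.inv().apply(onplane(C,uv,z)[0]-o['position']),4))
E
python3 -m jog '[[[0,0,0,0,0,-0.02,-1],[0,0,0,0,0,-0.04,-1],[0,0,0,0,0,-0.04,-1],[0,0,0,0,0,-0.04,-1],[0,0,0,0,0,0,-1]]]' ; python3 look.py w5 stone:0.16
```

```text
(320, 229) [ 0.039   0.0001 -0.019 ]
(320, 219) [ 0.0434  0.0001 -0.019 ]
(262, 224) [ 0.0412 -0.025  -0.019 ]
(379, 224) [ 0.0412  0.0257 -0.019 ]
time: 7.57
position: [0.5133, 0.3015, 0.1565]
ee_rot: [-0.004, 0.986, -0.169, 0.006]
ft_force: [1.5, 0.9, -1.8]
gripper_width: 0.0538
[0.5133 0.3015 0.1565] [-0.0041  0.9856 -0.1688  0.0055] 7.5667 0.09771935618080449
stone 0.88 [490. 187.] 12761 [  0.5361   0.21    60.9413  46.8394 -31.0005] mid [0.5391 0.2083 0.16  ]
stone 0.82 [320. 279.] 14965 [  0.5191   0.2997  69.9099  58.7505 -19.2841] mid [0.5219 0.2984 0.16  ]
```

View pics/w5.png

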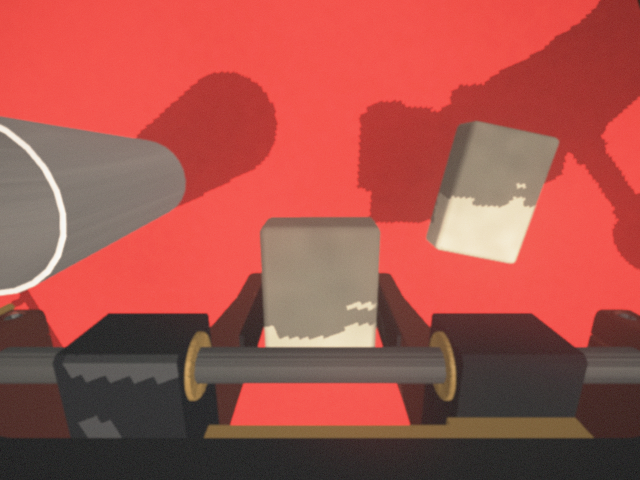

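```bash
python3 -m jog '[[[0,0,0,0.0206,0.0342,0,-1],[0,0,0,0.0206,0.0342,0,-1],[0,0,0,0.0206,0.0342,0,-1],[0,0,0,0.0206,0.0342,0,-1],[0,0,0,0.0206,0.0342,0,-1]]]' >/dev/null; python3 -m jog '[[[0,0,0,0.0206,0.0342,0,-1],[0,0,0,0.0206,0.0342,0,-1],[0,0,0,0.0206,0.0342,0,-1],[0,0,0,0.0206,0.0342,0,-1],[0,0,0,0,0,0,-1]]]' >/dev/null;python3 -m jog '[[[0,0,-0.1024,0,0,0,-1],[0,0,-0.1024,0,0,0,-1],[0,0,-0.1024,0,0,0,-1],[0,0,-0.1024,0,0,0,-1],[0,0,-0.1024,0,0,0,-1]]]' >/dev/null
python3 -m jog '[[[0,0,0,0,0,0,-1],[0,0,0,0,0,0,-1]]]' 
cat > err.py <<'E'
import sys
from h import *
tx,ty,tz,yaw=map(float,sys.argv[1:5])
o=get_obs();q=o['ee_rot'];Rm=R.from_quat([q[1],q[2],q[3],q[0]])
X=Rm.as_matrix()[:,0]; y=np.degrees(np.arctan2(X[1],X[0]))
print('pos',np.round(o['position'],4),'tool shift needed',np.round(Rm.inv().apply(np.array([tx,ty,tz])-o['position']),4),'yaw',round(y,2),'turn z',round(-np.radians(yaw-y),4),'F',np.round(o['ft_force'],1),'w',o['gripper_width'],'t',o['time'])
E
python3 err.py 0.5833 -0.0523 0.1 9.9; python3 look.py w6
```

```text
time: 9.08
position: [0.5818, -0.0516, 0.1437]
ee_rot: [-0.001, 0.996, 0.085, -0.002]
ft_force: [-0.5, 0.4, -4.0]
gripper_width: 0.0537
pos [ 0.5818 -0.0516  0.1437] tool shift needed [0.0016 0.001  0.0437] yaw 9.73 turn z -0.0029 F [-0.5  0.4 -4. ] w 0.05366835154681755 t 9.0833
[ 0.5818 -0.0516  0.1437] [-5.000e-04  9.964e-01  8.480e-02 -2.300e-03] 9.0833 0.01769377911340847
```

View pics/w6.png

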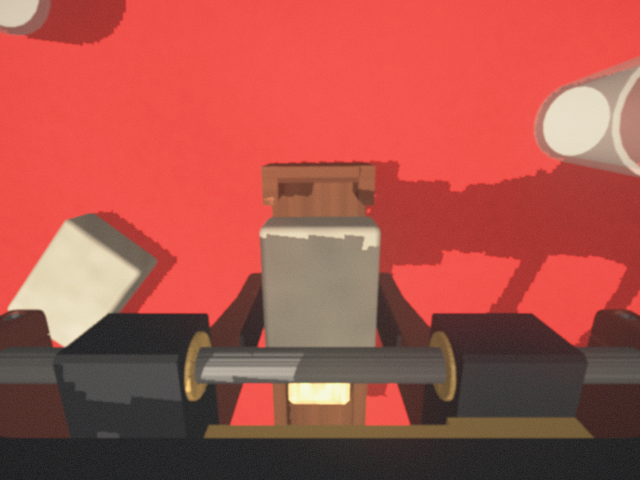

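The slab hangs square over the well, with the end stop at (262..375,165) ahead of it. I check that the end stop matches the stand model from this view.

```bash
python3 - <<'E'
from h import *
C=cam('wrist');p=(.5833,-.0523,np.radians(9.9));c,s=np.cos(p[2]),np.sin(p[2])
for m in [(57,42,55),(57,-42,55),(28,42,52.5),(28,-42,52.5),(45,30,55),(45,-30,55)]:
    x,y,z=np.array(m)/1e3; print(m,np.round(proj(C,[p[0]+c*x-s*y,p[1]+s*x+c*y,z])[0],1))
im=cv2.imread('pics/w6.png');cv2.imwrite('pics/w6c.png',cv2.resize(im[150:240,250:390],None,fx=5,fy=5,interpolation=cv2.INTER_CUBIC))
E
```

```text
(57, 42, 55) [262.8 167.9]
(57, -42, 55) [378.4 167.5]
(28, 42, 52.5) [265.3 206.7]
(28, -42, 52.5) [376.1 206.4]
(45, 30, 55) [279.9 184.5]
(45, -30, 55) [361.4 184.2]
```

View pics/w6c.png

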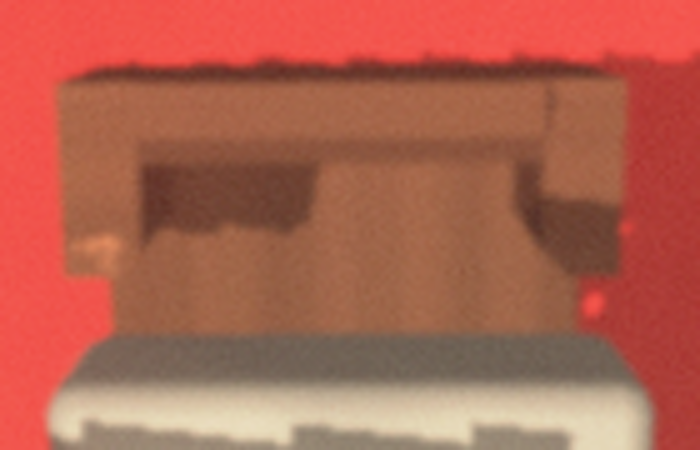

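The end stop appears about 1.5 mm left of and 1 mm beyond the model. That is well inside the clearance, so I shift x by 2 mm and lower.

```bash
python3 -m jog '[[[0,0,-0.003,0.002,0,0,-1],[0,0,0,0,0,0.03,-1],[0,0,0,0,0,0.03,-1],[0,0,0,0,0,0.02,-1],[0,0,0,0,0,0,-1]]]'; python3 look.py w7; python3 err.py 0.5842 -0.051 0.013 9.9
```

```text
time: 9.55
position: [0.5815, -0.051, 0.0601]
ee_rot: [-0.001, 0.996, 0.087, -0.005]
ft_force: [-1.2, -0.2, -4.2]
gripper_width: 0.0536
[ 0.5815 -0.051   0.0601] [-0.0012  0.9962  0.0871 -0.005 ] 9.55 0.0708974137797425
pos [ 0.5828 -0.0512  0.0633] tool shift needed [0.0017 0.0001 0.0503] yaw 10.01 turn z 0.0019 F [ 0.4  0.2 -3.3] w 0.053730508221434964 t 9.6
```

View pics/w7.png

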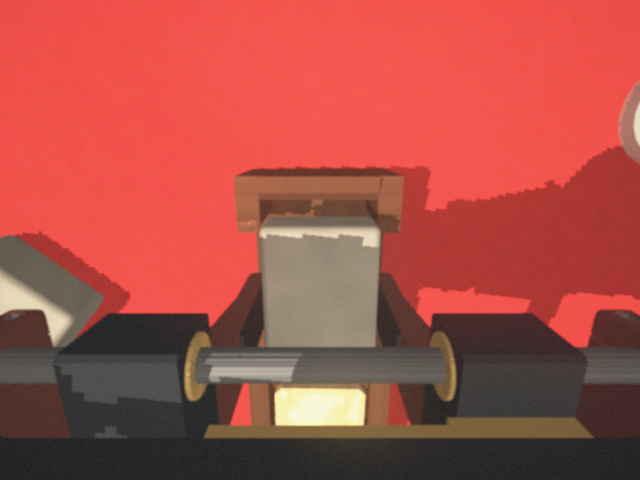

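```bash
python3 -m jog '[[[0,0,0,0.001,0,0.02,-1],[0,0,0,0,0,0.015,-1],[0,0,0,0,0,0.008,-1],[0,0,0,0,0,0,-1],[0,0,0,0,0,0,-1]]]'; python3 err.py 0.5842 -0.051 0.013 9.9
```

```text
time: 10.02
position: [0.5864, -0.0514, 0.0249]
ee_rot: [0.0, 0.996, 0.088, 0.001]
ft_force: [-0.1, 0.5, -3.6]
gripper_width: 0.0539
pos [ 0.5864 -0.0514  0.0249] tool shift needed [-0.0021 -0.0008  0.0119] yaw 10.06 turn z 0.0027 F [-0.1  0.5 -3.6] w 0.05394334424142274 t 10.0167
```

```bash
python3 -m jog '[[[0,0,0,0,0,0.006,-1],[0,0,0,0,0,0,-1],[0,0,0,0,0,0,-1]]]'; python3 err.py 0.5842 -0.051 0.013 9.9
```

```text
time: 10.27
position: [0.5861, -0.0514, 0.0182]
ee_rot: [0.0, 0.996, 0.088, 0.0]
ft_force: [-0.8, -0.7, -4.0]
gripper_width: 0.0541
pos [ 0.5861 -0.0514  0.0182] tool shift needed [-0.0018 -0.0007  0.0052] yaw 10.07 turn z 0.0029 F [-0.8 -0.7 -4. ] w 0.054121299851248944 t 10.2667
```

```bash
python3 look.py w8
```

```text
[ 0.5861 -0.0514  0.0182] [1.000e-04 9.961e-01 8.770e-02 3.000e-04] 10.2667 0.002392358598642342
```

View pics/w8.png

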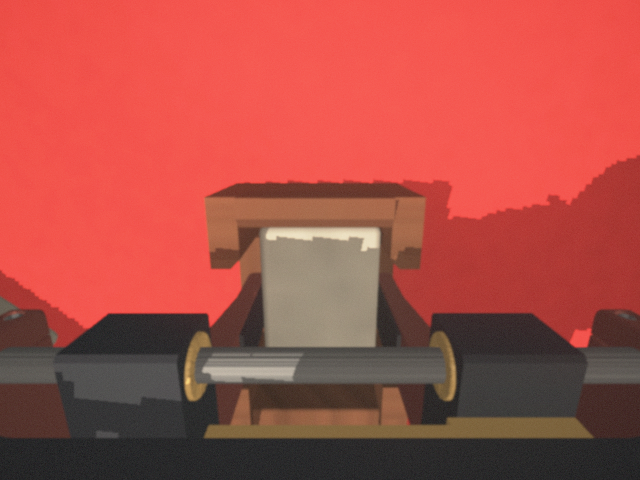

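```bash
python3 -m jog '[[[0,0,0,-0.0015,0,0.003,-1],[0,0,0,0,0,0,-1],[0,0,0,0,0,0.002,-1],[0,0,0,0,0,0,-1]]]'; python3 err.py 0.5842 -0.051 0.013 9.9
```

```text
time: 10.65
position: [0.5846, -0.0517, 0.013]
ee_rot: [0.0, 0.996, 0.088, 0.0]
ft_force: [0.5, 0.3, -1.4]
gripper_width: 0.0536
pos [ 0.5846 -0.0517  0.013 ] tool shift needed [-0.0002 -0.0008 -0.    ] yaw 10.07 turn z 0.003 F [ 0.5  0.3 -1.4] w 0.05362202709646306 t 10.65
```

```bash
python3 -m jog '[[[0,0,0,0,0,0.001,-1],[0,0,0,0,0,0,-1]]]'; python3 -m jog '[[[0,0,0,0,0,0,0.2],[0,0,0,0,0,0,0.4],[0,0,0,0,0,0,0.6],[0,0,0,0,0,0,1],[0,0,0,0,0,0,1]]]';  python3 -m jog '[[[0,0,0,0,0,0,1],[0,0,0,0,0,0,1]]]';python3 look.py w9
```

```text
time: 10.82
position: [0.5846, -0.0517, 0.013]
ee_rot: [0.0, 0.996, 0.088, 0.0]
ft_force: [-3.5, 0.7, 4.5]
gripper_width: 0.0535
time: 11.23
position: [0.5844, -0.0516, 0.0114]
ee_rot: [0.0, 0.996, 0.088, 0.0]
ft_force: [-0.4, 0.2, -1.1]
gripper_width: 0.077
time: 11.4
position: [0.5843, -0.0516, 0.0115]
ee_rot: [-0.0, 0.996, 0.088, -0.0]
ft_force: [0.1, -0.2, -1.0]
gripper_width: 0.0872
[ 0.5843 -0.0516  0.0115] [-0.000e+00  9.961e-01  8.780e-02 -1.000e-04] 11.4 0.0018261177848837107
```

View pics/w9.png

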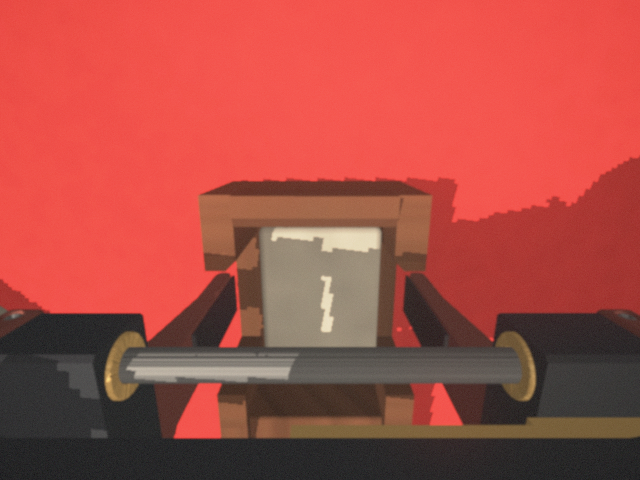

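The slab is released at (320,290) in the well, flat and centred. I go up and across to the pad.

```bash
python3 -m jog '[[[0,0,0,0,0,-0.0375,1],[0,0,0,0,0,-0.0375,1],[0,0,0,0,0,-0.0375,1],[0,0,0,0,0,-0.0375,1],[0,0,0,0,0,0,1]]]' ; python3 look.py w10 stone:0.032; python3 -m jog '[[[0,0,0,-0.0326,0.0201,0,1],[0,0,0,-0.0326,0.0201,0,1],[0,0,0,-0.0326,0.0201,0,1],[0,0,0,-0.0326,0.0201,0,1],[0,0,0,-0.0326,0.0201,0,1]]]' >/dev/null; python3 -m jog '[[[0,0,0,-0.0326,0.0201,0,1],[0,0,0,-0.0326,0.0201,0,1],[0,0,0,-0.0326,0.0201,0,1],[0,0,0.1,0,0,0,1],[0,0,0.1,0,0,0,1]]]' >/dev/null;python3 -m jog '[[[0,0,0.1,0,0,0,1],[0,0,0.094,0,0,0,1],[0,0,0,0,0,0,1],[0,0,0,0,0,0,1]]]'
python3 look.py w11 pad:0.012
```

```text
time: 11.87
position: [0.5875, -0.0521, 0.1717]
ee_rot: [0.002, 0.996, 0.088, 0.007]
ft_force: [-0.2, -0.7, 0.9]
gripper_width: 0.0877
[ 0.5875 -0.0521  0.1717] [0.0017 0.9961 0.0878 0.007 ] 11.8667 0.08932520719901818
stone 0.93 [102. 270.] 8519 [  0.5022   0.1479 127.3639  78.8311 -30.779 ] mid [0.5146 0.1434 0.032 ]
stone 0.61 [317. 230.] 4932 [ 5.85900e-01 -5.14000e-02  8.03622e+01  5.35125e+01  1.00179e+01] mid [ 0.5885 -0.0499  0.032 ]
time: 13.13
position: [0.3552, -0.2552, 0.1598]
ee_rot: [-0.001, 0.994, -0.108, -0.001]
ft_force: [-0.7, -0.1, -0.2]
gripper_width: 0.0878
[ 0.3552 -0.2552  0.1598] [-8.000e-04  9.942e-01 -1.075e-01 -1.200e-03] 13.1333 0.014743052609836863
pad 0.75 [427. 249.] 3945 [ 0.3043 -0.3501 82.3424 54.2386 20.3484] mid [ 0.312  -0.3506  0.012 ]
pad 0.7 [487.  82.] 6846 [  0.4452  -0.4151  80.9079  56.3371 -31.8078] mid [ 0.447  -0.4191  0.012 ]
pad 0.62 [320. 134.] 5912 [  0.4333  -0.2735  80.3882  55.4435 -12.3607] mid [ 0.4365 -0.2734  0.012 ]
```

View pics/w11.png

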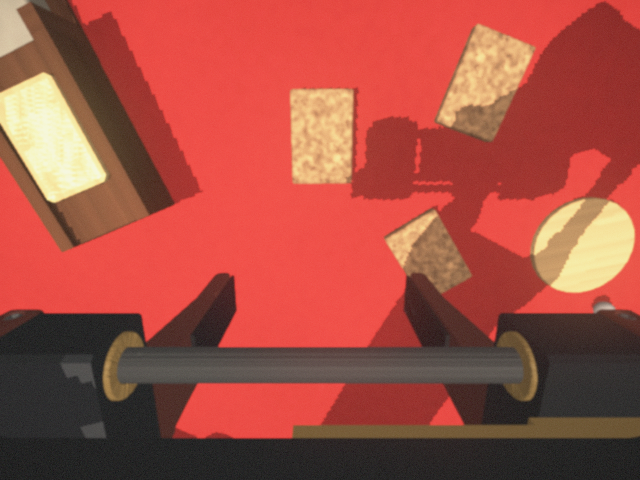

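View pics/w10.png

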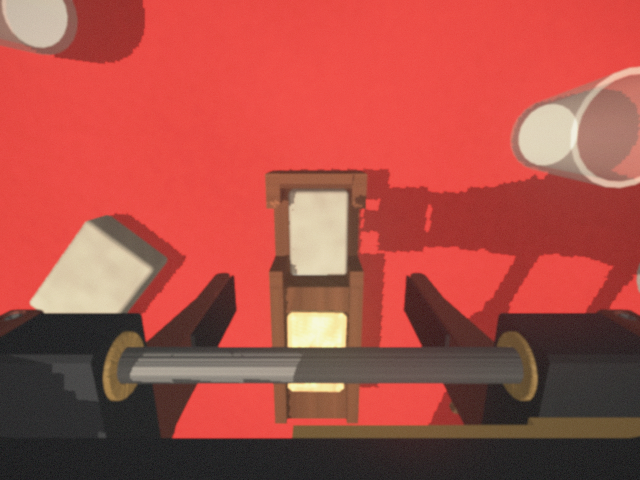

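The pad is at (322,136) in the picture, at (0.4333, -0.2735) and -12.4°, the same as in the first view. The slab lies flat in the well at (319,232) in w10. Now I grasp the pad.

```bash
python3 -m jog '[[[0,0,0,0.0401,0.0006,0,1],[0,0,0,0.0401,0.0006,0,1],[0,0,0,0,0,0.04,1],[0,0,0,0,0,0.04,1],[0,0,0,0,0,0.04,1]]]' 10 >/dev/null; python3 -m jog '[[[0,0,0,0,0,0.02,1],[0,0,0,0,0,0.008,1],[0,0,0,0,0,0,1],[0,0,0,0,0,0,1]]]'; python3 err.py 0.4333 -0.2735 0.004 -12.4
```

```text
time: 13.98
position: [0.4342, -0.2744, 0.0146]
ee_rot: [0.0, 0.994, -0.108, 0.0]
ft_force: [0.2, -0.4, 0.6]
gripper_width: 0.088
pos [ 0.4342 -0.2744  0.0146] tool shift needed [-0.0011 -0.0007  0.0106] yaw -12.45 turn z -0.0009 F [ 0.2 -0.4  0.6] w 0.08804397214809316 t 13.9833
```

```bash
python3 -m jog '[[[0,0,0,-0.001,-0.0007,0.0105,1],[0,0,0,0,0,0,1],[0,0,0,0,0,0,1]]]' 10;python3 -m jog '[[[0,0,0,0,0,0,0.5],[0,0,0,0,0,0,0.3],[0,0,0,0,0,0,0],[0,0,0,0,0,0,-1],[0,0,0,0,0,0,-1]]]' 10;  python3 -m jog '[[[0,0,0,0,0,0,-1],[0,0,0,0,0,0,-1],[0,0,0,0,0,0,-1],[0,0,0,0,0,0,-1]]]'; python3 look.py w12
```

```text
time: 14.23
position: [0.4332, -0.2734, 0.0039]
ee_rot: [0.0, 0.994, -0.109, 0.001]
ft_force: [-0.1, -0.3, 0.1]
gripper_width: 0.0878
time: 14.65
position: [0.433, -0.2733, 0.0033]
ee_rot: [0.0, 0.994, -0.109, 0.0]
ft_force: [0.2, 0.4, 0.3]
gripper_width: 0.0579
time: 14.98
position: [0.433, -0.2733, 0.0032]
ee_rot: [0.0, 0.994, -0.109, 0.0]
ft_force: [0.2, 0.5, 0.7]
gripper_width: 0.0538
[ 0.433  -0.2733  0.0032] [ 0.000e+00  9.941e-01 -1.089e-01  1.000e-04] 14.9833 0.0019208213377799094
```

View pics/w12.png

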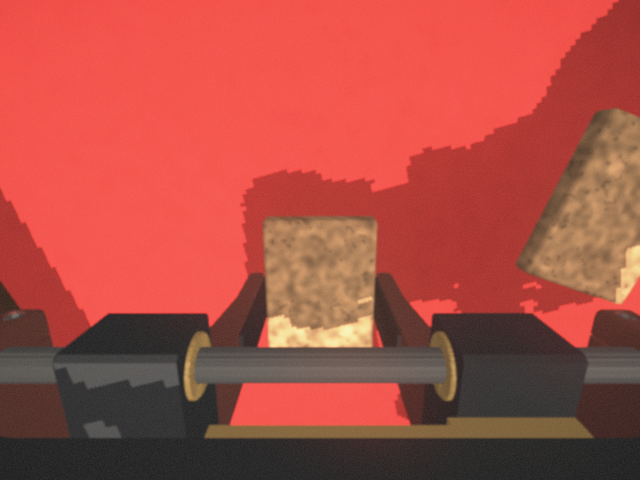

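```bash
python3 -m jog '[[[0,0,0,0,0,-0.02,-1],[0,0,0,0,0,-0.04,-1],[0,0,0,0,0,-0.04,-1],[0,0,0,0,0,-0.04,-1],[0,0,0,0,0,0,-1]]]' >/dev/null; python3 -m jog '[[[0,0,0,0.01435,-0.0356,0,-1],[0,0,0,0.01435,-0.0356,0,-1],[0,0,0,0.01435,-0.0356,0,-1],[0,0,0,0.01435,-0.0356,0,-1],[0,0,0,0.01435,-0.0356,0,-1]]]' >/dev/null; python3 -m jog '[[[0,0,0,0.01435,-0.0356,0,-1],[0,0,0,0.01435,-0.0356,0,-1],[0,0,-0.098,0,0,0,-1],[0,0,-0.098,0,0,0,-1],[0,0,-0.098,0,0,0,-1]]]' >/dev/null;python3 -m jog '[[[0,0,-0.098,0,0,0,-1],[0,0,0,0,0,0,-1],[0,0,0,0,0,0,-1]]]' ; python3 err.py 0.585 -0.0515 0.1 10;  python3 look.py w13 
```

```text
time: 16.53
position: [0.5849, -0.0516, 0.1427]
ee_rot: [-0.0, 0.996, 0.085, -0.0]
ft_force: [0.1, 0.2, 0.2]
gripper_width: 0.0535
pos [ 0.5849 -0.0516  0.1427] tool shift needed [ 0.0002 -0.0001  0.0427] yaw 9.79 turn z -0.0036 F [0.1 0.2 0.2] w 0.05346548330404248 t 16.5333
[ 0.5849 -0.0516  0.1427] [-1.000e-04  9.963e-01  8.540e-02 -2.000e-04] 16.5333 0.017027490315358065
```

View pics/w13.png

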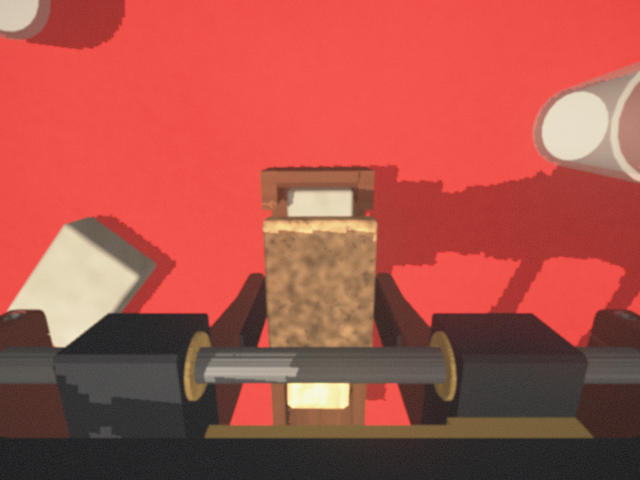

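The pad hangs square over the slab, whose end is visible at (319,203), with the end stop at 262..375. Now I lower it.

```bash
python3 -m jog '[[[0,0,-0.0036,0,-0.0007,0.03,-1],[0,0,0,0,0,0.03,-1],[0,0,0,0,0,0.025,-1],[0,0,0,0,0,0.01,-1],[0,0,0,0,0,0,-1]]]'>/dev/null;python3 -m jog '[[[0,0,0,0,0,0,-1],[0,0,0,0,0,0,-1]]]'; python3 err.py 0.585 -0.0515 0.035 10;  python3 look.py w14 
```

```text
time: 17.17
position: [0.586, -0.0512, 0.0504]
ee_rot: [0.0, 0.996, 0.088, 0.002]
ft_force: [-0.5, -0.3, -0.0]
gripper_width: 0.0542
pos [ 0.586  -0.0512  0.0504] tool shift needed [-0.0011  0.0001  0.0154] yaw 10.12 turn z 0.0021 F [-0.5 -0.3 -0. ] w 0.05420190352760192 t 17.1667
[ 0.586  -0.0512  0.0504] [4.000e-04 9.961e-01 8.820e-02 1.600e-03] 17.1667 0.010381644412858286
```

View pics/w14.png

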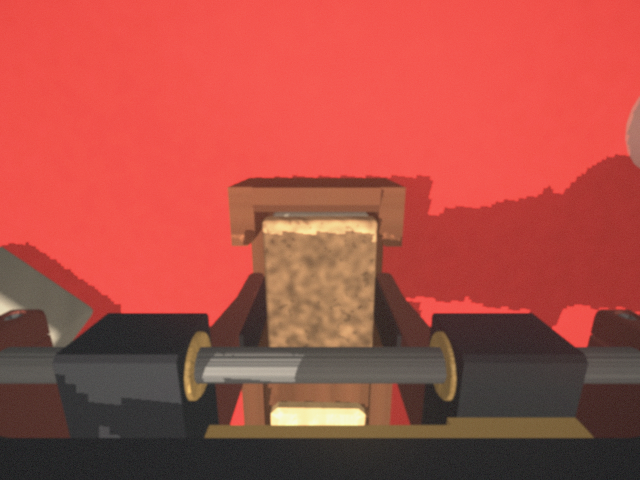

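```bash
python3 -m jog '[[[0,0,0,-0.001,-0.001,0.008,-1],[0,0,0,0,0,0.004,-1],[0,0,0,0,0,0,-1],[0,0,0,0,0,0,-1]]]'; python3 err.py 0.585 -0.0515 0.035 10
```

```text
time: 17.55
position: [0.5834, -0.0501, 0.0359]
ee_rot: [-0.0, 0.996, 0.089, -0.0]
ft_force: [-0.2, 0.7, -0.5]
gripper_width: 0.054
pos [ 0.5834 -0.0501  0.0359] tool shift needed [0.0013 0.0017 0.0009] yaw 10.16 turn z 0.0028 F [-0.2  0.7 -0.5] w 0.05401360286138719 t 17.55
```

```bash
python3 -m jog '[[[0,0,0,0.001,0.001,0,-1],[0,0,0,0,0,0.0012,-1],[0,0,0,0,0,0,-1]]]'; python3 err.py 0.585 -0.0515 0.035 10; python3 look.py w15
```

```text
time: 17.8
position: [0.5851, -0.0511, 0.0352]
ee_rot: [0.0, 0.996, 0.089, 0.0]
ft_force: [-0.5, -0.5, 0.8]
gripper_width: 0.0536
pos [ 0.5851 -0.0511  0.0352] tool shift needed [-0.0002  0.0004  0.0002] yaw 10.16 turn z 0.0028 F [-0.5 -0.5  0.8] w 0.05360242673517245 t 17.8
[ 0.5851 -0.0511  0.0352] [1.000e-04 9.961e-01 8.860e-02 3.000e-04] 17.8 0.0020677462406149486
```

View pics/w15.png

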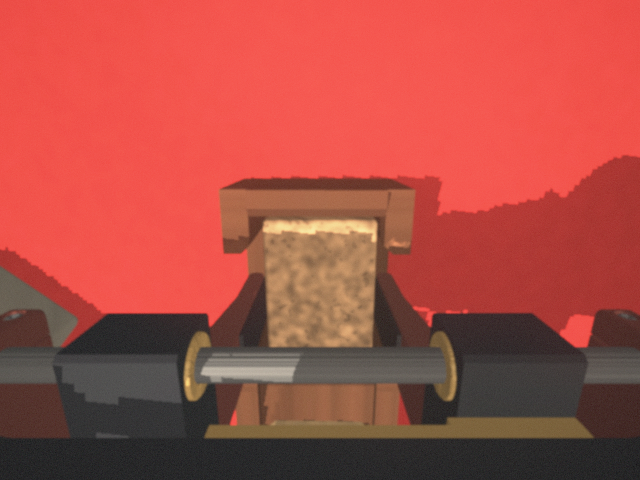

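```bash
python3 -m jog '[[[0,0,0,0,0,0.0012,-1],[0,0,0,0,0,0,-1],[0,0,0,0,0,0,-1]]]'; python3 err.py 0.585 -0.0515 0.035 10
```

```text
time: 18.1
position: [0.5851, -0.0511, 0.0352]
ee_rot: [0.0, 0.996, 0.089, 0.001]
ft_force: [-3.4, -0.0, 5.7]
gripper_width: 0.0536
pos [ 0.5851 -0.0511  0.0352] tool shift needed [-0.0002  0.0004  0.0002] yaw 10.16 turn z 0.0028 F [-3.4 -0.   5.7] w 0.053588781787353795 t 18.1
```

Contact shows as 5.7 N, so the pad is resting on the slab. I release it gently and rise.

```bash
python3 -m jog '[[[0,0,0,0,0,-0.001,-1],[0,0,0,0,0,0,0.3],[0,0,0,0,0,0,0.5],[0,0,0,0,0,0,0.8],[0,0,0,0,0,0,1]]]';  python3 -m jog '[[[0,0,0,0,0,0,1],[0,0,0,0,0,0,1],[0,0,0,0,0,0,1],[0,0,0,0,0,0,1]]]';python3 -m jog '[[[0,0,0,0,0,-0.02,1],[0,0,0,0,0,-0.0375,1],[0,0,0,0,0,-0.0375,1],[0,0,0,-0.02,0,-0.03,1],[0,0,0,-0.0375,0,0,1]]]';python3 -m jog '[[[0,0,0,-0.0375,0,0,1],[0,0,0,0,0,0,1],[0,0,0,0,0,0,1],[0,0,0,0,0,0,1]]]'; python3 look.py w16 pad:0.044 leaf:0.052 stand:0.05
python3 -c "
import cv2
im=cv2.imread('pics/w16.png');cv2.imwrite('pics/w16c.png',cv2.resize(im[60:280,220:420],None,fx=2.7,fy=2.7,interpolation=cv2.INTER_CUBIC))"
```

```text
time: 18.52
position: [0.5847, -0.0509, 0.0344]
ee_rot: [-0.0, 0.996, 0.089, -0.0]
ft_force: [0.6, -0.6, -0.0]
gripper_width: 0.0733
time: 18.85
position: [0.5848, -0.051, 0.0347]
ee_rot: [-0.0, 0.996, 0.089, -0.0]
ft_force: [-0.3, 0.5, 0.0]
gripper_width: 0.0878
time: 19.27
position: [0.5319, -0.0613, 0.1674]
ee_rot: [0.001, 0.996, 0.089, 0.006]
ft_force: [-0.5, -0.2, 1.7]
gripper_width: 0.0878
time: 19.6
position: [0.4917, -0.0678, 0.1602]
ee_rot: [0.0, 0.996, 0.088, 0.001]
ft_force: [0.2, -0.7, 0.3]
gripper_width: 0.0875
[ 0.4917 -0.0678  0.1602] [1.000e-04 9.961e-01 8.840e-02 7.000e-04] 19.6 0.03340340985529865
pad 0.68 [318. 113.] 7496 [ 5.85800e-01 -5.08000e-02  7.96301e+01  5.36747e+01  1.03500e+01] mid [ 0.5885 -0.0495  0.044 ]
leaf 0.95 [316. 254.] 6206 [ 4.75200e-01 -6.92000e-02  8.57114e+01  5.46031e+01  9.32430e+00] mid [ 0.4777 -0.0672  0.052 ]
stand 0.68 [318. 191.] 17582 [ 5.186000e-01 -6.100000e-02  2.500416e+02  8.552210e+01  1.000050e+01] mid [ 0.5301 -0.0599  0.05  ]
```

View pics/w16.png

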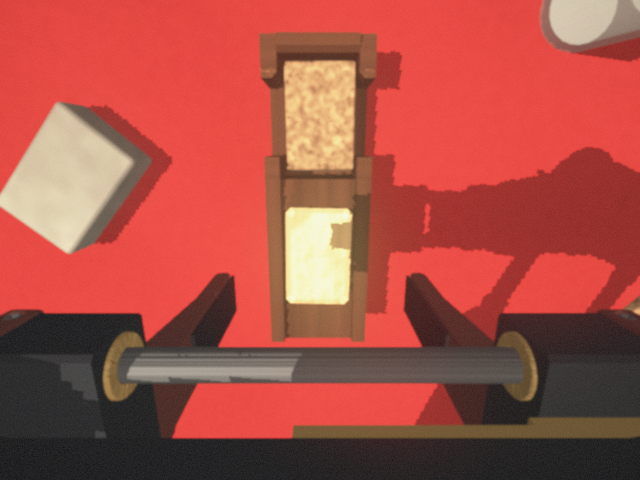

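View pics/w16c.png

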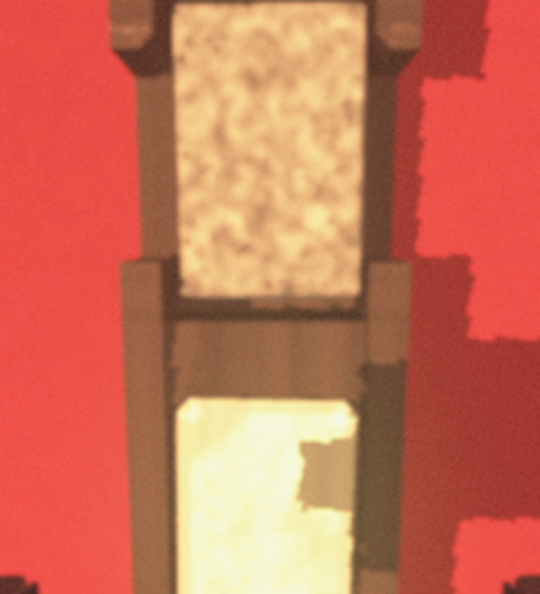

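The pad lies flat and square on the slab at (319,115). The leaf is undisturbed at (318,255), centred at (0.475, -0.069), with its front about 70 mm from the well centre. I shut the fingers and come down about 20 mm ahead of its middle.

```bash
python3 -m jog '[[[0,0,0,0.003,-0.0016,0,-1],[0,0,0,0,0,0.03,-1],[0,0,0,0,0,0.03,-1],[0,0,0,0,0,0.02,-1],[0,0,0,0,0,0.01,-1]]]' 15 >/dev/null; python3 -m jog '[[[0,0,0,0,0,0,-1],[0,0,0,0,0,0,-1],[0,0,0,0,0,0,-1],[0,0,0,0,0,0,-1],[0,0,0,0,0,0,-1]]]' ; python3 err.py 0.4945 -0.0657 0.052 10; python3 look.py w17
```

```text
time: 20.63
position: [0.4949, -0.0658, 0.0714]
ee_rot: [0.0, 0.996, 0.089, 0.001]
ft_force: [0.3, 0.6, -0.5]
gripper_width: 0.0247
pos [ 0.4949 -0.0658  0.0714] tool shift needed [-0.0004 -0.0002  0.0194] yaw 10.16 turn z 0.0029 F [ 0.3  0.6 -0.5] w 0.02473458016945851 t 20.6333
[ 0.4949 -0.0658  0.0714] [4.000e-04 9.961e-01 8.860e-02 1.300e-03] 20.6333 0.010955040116407576
```

View pics/w17.png

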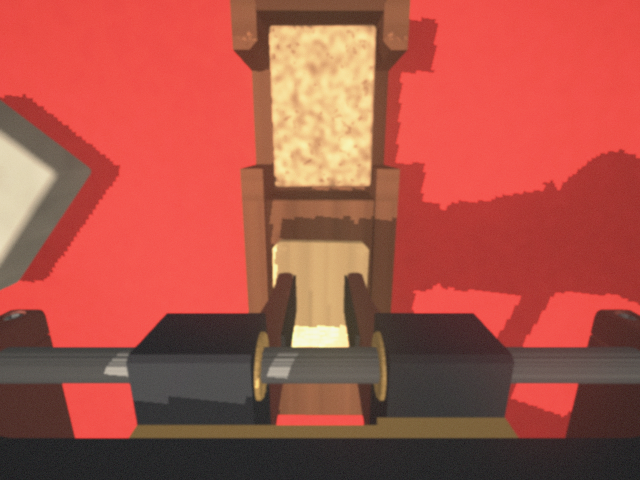

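The fingers are over the leaf's front half, with its front edge at row 242. I set the opening to about 11 mm, so two contacts steady the yaw, and ease down to contact.

```bash
python3 -m jog '[[[0,0,0,0,0,0.008,-0.75],[0,0,0,0,0,0.006,-0.75],[0,0,0,0,0,0,-0.75],[0,0,0,0,0,0,-0.75],[0,0,0,0,0,0,-0.75]]]'; python3 -m jog '[[[0,0,0,0,0,0.003,-0.75],[0,0,0,0,0,0,-0.75],[0,0,0,0,0,0,-0.75]]]'
```

```text
time: 21.1
position: [0.4938, -0.0656, 0.0555]
ee_rot: [-0.0, 0.996, 0.089, -0.0]
ft_force: [-0.1, -0.5, 0.0]
gripper_width: 0.0109
time: 21.35
position: [0.4939, -0.0656, 0.0527]
ee_rot: [-0.0, 0.996, 0.089, -0.0]
ft_force: [-0.3, 0.8, -0.2]
gripper_width: 0.011
```

```bash
python3 -m jog '[[[0,0,0,0,0,0.0015,-0.75],[0,0,0,0,0,0,-0.75],[0,0,0,0,0,0,-0.75]]]'; python3 -m jog '[[[0,0,0,0,0,0.001,-0.75],[0,0,0,0,0,0,-0.75],[0,0,0,0,0,0,-0.75]]]'
```

```text
time: 21.6
position: [0.4941, -0.0657, 0.0523]
ee_rot: [0.0, 0.996, 0.089, 0.0]
ft_force: [-2.3, -0.0, 4.9]
gripper_width: 0.0106
time: 21.85
position: [0.4942, -0.0657, 0.0523]
ee_rot: [0.0, 0.996, 0.089, 0.001]
ft_force: [-4.0, 1.6, 10.7]
gripper_width: 0.011
```

The press is 10.7 N with contact at z = 0.052. I start the slide.

```bash
python3 -m jog '[[[0,0,0,0.003,0,0,-0.75],[0,0,0,0.004,0,0,-0.75],[0,0,0,0.004,0,0,-0.75],[0,0,0,0.004,0,0,-0.75],[0,0,0,0,0,0,-0.75]]]'; python3 look.py w18 leaf:0.052
```

```text
time: 22.27
position: [0.5095, -0.0634, 0.0523]
ee_rot: [0.001, 0.996, 0.089, 0.001]
ft_force: [-3.6, 0.3, 8.8]
gripper_width: 0.0109
[ 0.5095 -0.0634  0.0523] [6.000e-04 9.961e-01 8.850e-02 8.000e-04] 22.2667 0.009076882531862585
leaf 0.97 [319. 277.] 5705 [ 0.506  -0.0643 55.478  54.079   8.4474] mid [ 0.5182 -0.0619  0.052 ]
```

View pics/w18.png

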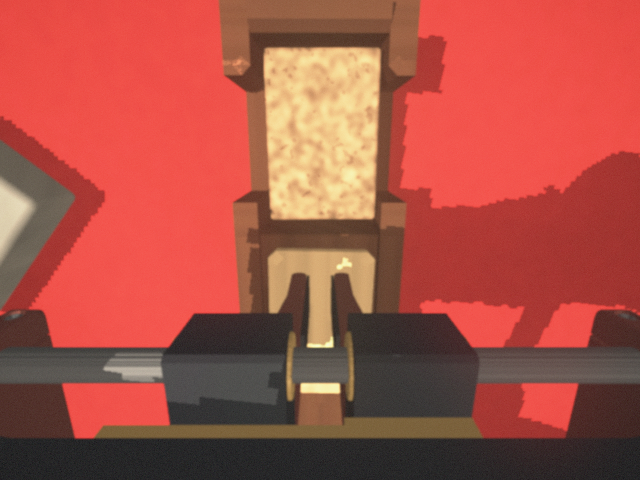

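The leaf has come along. Its front is at row 248, just short of the deck edge at row 233, and it is straight between the rails. I check for slip.

```bash
cat > fr.py <<'E'
import sys
from h import *
o=get_obs();C=cam('wrist',o)
for i in range(1,len(sys.argv),3):
    u,v,z=map(float,sys.argv[i:i+3]);p=onplane(C,(u,v),z)[0]
    d=p[:2]-[.5838,-.051];a=np.radians(10);print('px',u,v,'stand x,y mm',np.round(1e3*np.array([d[0]*np.cos(a)+d[1]*np.sin(a),-d[0]*np.sin(a)+d[1]*np.cos(a)]),1))
d=o['position'][:2]-[.5838,-.051];print('tcp stand',np.round(1e3*np.array([d[0]*np.cos(a)+d[1]*np.sin(a),-d[0]*np.sin(a)+d[1]*np.cos(a)]),1))
E
python3 fr.py 320 248 .052 268 256 .052 375 258 .052 320 233 .047 248 75 .0525 390 75 .0525
```

```text
px 320.0 248.0 stand x,y mm [-50.9   0.4]
px 268.0 256.0 stand x,y mm [-55.2  26.7]
px 375.0 258.0 stand x,y mm [-56.1 -27.4]
px 320.0 233.0 stand x,y mm [-44.4   0.4]
px 248.0 75.0 stand x,y mm [28.2 32.1]
px 390.0 75.0 stand x,y mm [ 28.4 -30. ]
tcp stand [-75.3   0.6]
```

```bash
python3 -m jog '[[[0,0,0,0.004,0,0,-0.75],[0,0,0,0.004,0,0,-0.75],[0,0,0,0.004,0,0,-0.75],[0,0,0,0.004,0,0,-0.75],[0,0,0,0.002,0,0,-0.75]]]'; python3 -m jog '[[[0,0,0,0.003,0,0,-0.75],[0,0,0,0.003,0,0,-0.75],[0,0,0,0.002,0,0,-0.75],[0,0,0,0,0,0,-0.75]]]'; python3 look.py w19
```

```text
time: 22.78
position: [0.5268, -0.0604, 0.0523]
ee_rot: [0.001, 0.996, 0.088, 0.0]
ft_force: [-6.0, -0.0, 9.2]
gripper_width: 0.0108
time: 23.12
position: [0.5348, -0.0589, 0.0523]
ee_rot: [0.001, 0.996, 0.089, 0.001]
ft_force: [-3.7, -1.1, 8.9]
gripper_width: 0.0109
[ 0.5348 -0.0589  0.0523] [6.000e-04 9.961e-01 8.850e-02 6.000e-04] 23.1167 0.00614795279252447
```

View pics/w19.png

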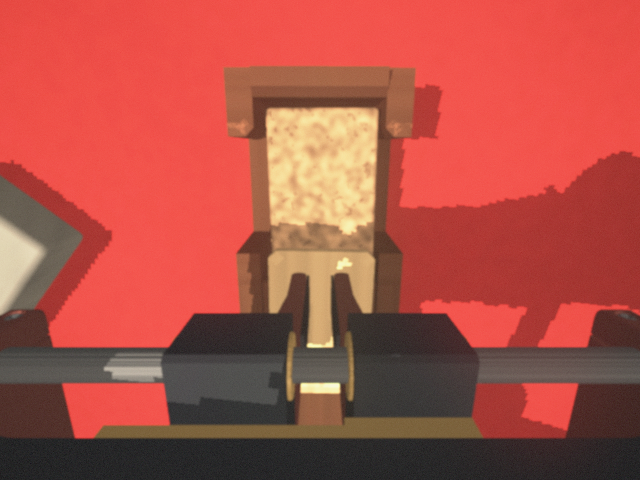

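Nothing has slipped and the front is on or over the cork. From here I follow the dip in short steps, watching the force.

```bash
python3 -m jog '[[[0,0,0,0.003,0,0,-0.75],[0,0,0,0.003,0,0,-0.75],[0,0,0,0.003,0,0.0002,-0.75],[0,0,0,0.002,0,0.0002,-0.75]]]'; python3 -m jog '[[[0,0,0,0.002,0,0.0003,-0.75],[0,0,0,0.002,0,0.0003,-0.75],[0,0,0,0.002,0,0.0002,-0.75]]]'
```

```text
time: 23.5
position: [0.5453, -0.0571, 0.0521]
ee_rot: [0.001, 0.996, 0.088, 0.0]
ft_force: [-7.2, -2.1, 12.3]
gripper_width: 0.011
time: 23.75
position: [0.5515, -0.056, 0.0516]
ee_rot: [0.001, 0.996, 0.088, 0.001]
ft_force: [-6.0, -1.9, 12.1]
gripper_width: 0.0108
```

```bash
python3 -m jog '[[[0,0,0,0.003,0,0,-0.75],[0,0,0,0.003,0,0,-0.75],[0,0,0,0.003,0,0.0001,-0.75],[0,0,0,0.002,0,0.0001,-0.75]]]'; python3 look.py w20
```

```text
time: 24.08
position: [0.5623, -0.054, 0.051]
ee_rot: [0.001, 0.996, 0.088, 0.001]
ft_force: [-5.4, -1.5, 10.4]
gripper_width: 0.0112
[ 0.5623 -0.054   0.051 ] [6.000e-04 9.961e-01 8.850e-02 5.000e-04] 24.0833 0.05940005139965552
```

View pics/w20.png

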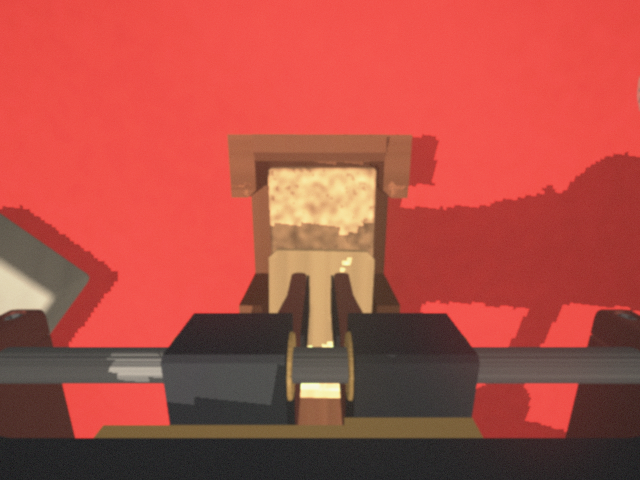

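The leaf's front at row 250 still keeps its place ahead of the fingers, and it is on the cork. I keep going.

```bash
python3 -m jog '[[[0,0,0,0.003,0,0,-0.75],[0,0,0,0.003,0,0.0001,-0.75],[0,0,0,0.003,0,0.0001,-0.75],[0,0,0,0.002,0,0.0001,-0.75]]]'; python3 -m jog '[[[0,0,0,0.003,0,0,-0.75],[0,0,0,0.003,0,0,-0.75],[0,0,0,0.003,0,0.0001,-0.75]]]'
```

```text
time: 24.47
position: [0.573, -0.052, 0.0507]
ee_rot: [0.001, 0.996, 0.088, 0.0]
ft_force: [-5.3, -1.5, 9.6]
gripper_width: 0.0112
time: 24.72
position: [0.5818, -0.0504, 0.0505]
ee_rot: [0.001, 0.996, 0.088, 0.0]
ft_force: [-4.0, -0.9, 9.3]
gripper_width: 0.0113
```

```bash
python3 -m jog '[[[0,0,0,0.003,0,0,-0.75],[0,0,0,0.003,0,0.0001,-0.75],[0,0,0,0.003,0,0.0001,-0.75],[0,0,0,0.003,0,0,-0.75]]]'; python3 look.py w21; python3 fr.py 320 250 .049
```

```text
time: 25.05
position: [0.5935, -0.0484, 0.0503]
ee_rot: [0.001, 0.996, 0.088, 0.0]
ft_force: [-4.7, -0.8, 9.1]
gripper_width: 0.0111
[ 0.5935 -0.0484  0.0503] [6.000e-04 9.961e-01 8.850e-02 3.000e-04] 25.05 0.0992759376501553
px 320.0 250.0 stand x,y mm [33.6  0.7]
tcp stand [10.5  0.9]
```

View pics/w21.png

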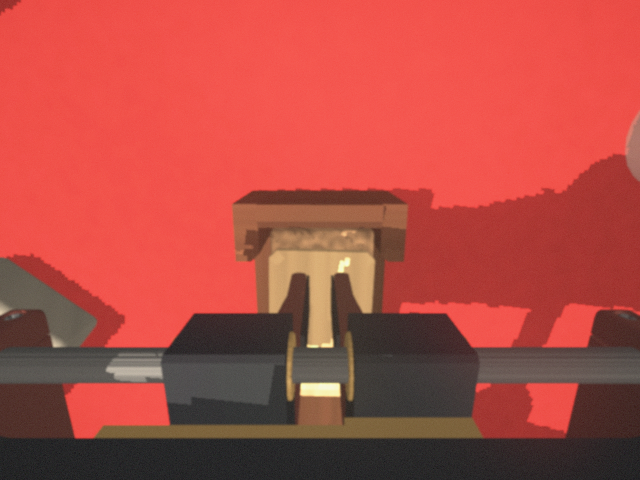

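About 8 mm remain. Small steps now.

```bash
python3 -m jog '[[[0,0,0,0.0025,0,0,-0.75],[0,0,0,0.0025,0,0,-0.75],[0,0,0,0.0015,0,0,-0.75]]]'; python3 -m jog '[[[0,0,0,0.001,0,0,-0.75],[0,0,0,0.001,0,0,-0.75]]]';  python3 look.py w22; python3 fr.py 320 250 .049
```

```text
time: 25.35
position: [0.6001, -0.0471, 0.0502]
ee_rot: [0.001, 0.996, 0.089, 0.0]
ft_force: [-3.7, -1.2, 7.8]
gripper_width: 0.011
time: 25.52
position: [0.6019, -0.0467, 0.0494]
ee_rot: [0.0, 0.996, 0.088, 0.0]
ft_force: [-3.0, -1.0, 4.8]
gripper_width: 0.0109
[ 0.6019 -0.0467  0.0494] [3.000e-04 9.961e-01 8.850e-02 2.000e-04] 25.5167 0.03202819677173964
px 320.0 250.0 stand x,y mm [42.  1.]
tcp stand [18.6  1.2]
```

View pics/w22.png

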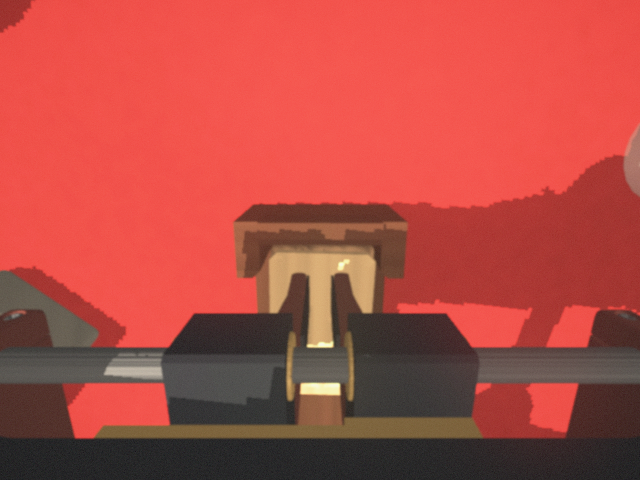

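The height dropped to 49.4 mm and the force eased, so the back seems to have dropped. I add 1 mm for margin, rise straight up and look.

```bash
python3 -m jog '[[[0,0,0,0.001,0,0,-0.75],[0,0,0,0,0,0,-0.75]]]'; python3 -m jog '[[[0,0,0,0,0,-0.005,-0.75],[0,0,0,0,0,-0.015,-0.75],[0,0,0,0,0,-0.0375,-0.75],[0,0,0,0,0,-0.0375,-0.75],[0,0,0,-0.03,0,-0.02,-0.75]]]' >/dev/null;python3 -m jog '[[[0,0,0,-0.0375,0,0,-0.75],[0,0,0,-0.03,0,0,-0.75],[0,0,0,0,0,0,-0.75],[0,0,0,0,0,0,-0.75],[0,0,0,0,0,0,-0.75]]]'; python3 look.py w23 leaf:0.049 stand:0.05 pad:0.044
python3 -c "
import cv2
im=cv2.imread('pics/w23.png');cv2.imwrite('pics/w23c.png',cv2.resize(im[20:220,220:420],None,fx=3,fy=3,interpolation=cv2.INTER_CUBIC))
from workcell import grab_frame
a=grab_frame('scene');b=grab_frame('side');cv2.imwrite('pics/s1.png',a);
import numpy as np
cv2.imwrite('pics/f1.png',np.hstack([cv2.resize(a[190:310,240:380],(400,343),interpolation=2),cv2.resize(b[180:270,280:400],(400,343),interpolation=2)]))"
```

```text
time: 25.73
position: [0.6029, -0.0464, 0.0494]
ee_rot: [0.0, 0.996, 0.089, 0.0]
ft_force: [-3.2, -0.8, 6.8]
gripper_width: 0.0106
time: 26.57
position: [0.5073, -0.0633, 0.1634]
ee_rot: [-0.0, 0.996, 0.089, 0.001]
ft_force: [0.3, -0.4, -0.9]
gripper_width: 0.0112
[ 0.5073 -0.0633  0.1634] [-0.000e+00  9.961e-01  8.860e-02  5.000e-04] 26.5667 0.030106535322242896
leaf 0.67 [318. 140.] 7725 [ 5.82300e-01 -5.03000e-02  8.63227e+01  5.45160e+01  9.13490e+00] mid [ 0.5845 -0.0481  0.049 ]
stand 0.6 [317. 216.] 16517 [ 5.228000e-01 -6.050000e-02  2.405992e+02  8.493030e+01  1.003680e+01] mid [ 0.5248 -0.0582  0.05  ]
pad 0.82 [533. 422.] 1687 [  0.3522  -0.3098  52.9779  43.7138 -73.2215] mid [ 0.3521 -0.3107  0.044 ]
pad 0.65 [354.  86.] 11 [ 0.6281 -0.0691  3.171   1.5365 58.1663] mid [ 0.6282 -0.0686  0.044 ]
pad 0.51 [638. 309.] 46 [ 0.4883 -0.3611  9.3515  5.333  24.308 ] mid [ 0.4897 -0.3625  0.044 ]
```

View pics/w23c.png

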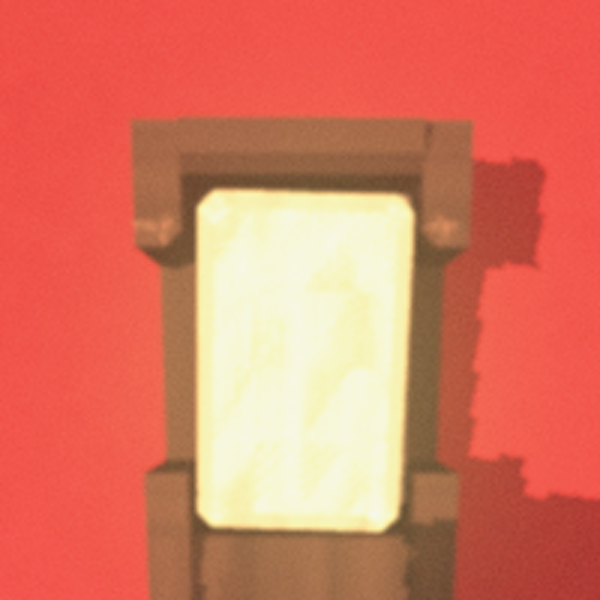

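View pics/f1.png

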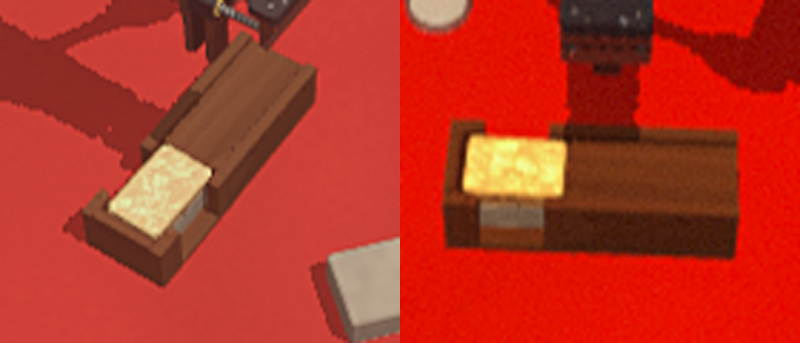

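The leaf lies in the well, straight, with (318,140) its middle. I check the back edge against the deck edge, and the flatness, numerically.

```bash
python3 fr.py 320 82.7 .049 318 195.3 .049 318 198 .047 264 37 .055 377 37 .055 271 177 .0525 373 177 .0525 285.3 90 .049 358 90 .049 286 190 .049 354.5 190 .049;python3 -c "
import cv2
im=cv2.imread('pics/w23.png');cv2.imwrite('pics/w23d.png',cv2.resize(im[170:220,260:380],None,fx=6,fy=6,interpolation=cv2.INTER_CUBIC))
a=cv2.imread('pics/s1.png');cv2.imwrite('pics/s1d.png',cv2.resize(a[220:300,260:340],None,fx=7,fy=7,interpolation=cv2.INTER_CUBIC))"
```

```text
px 320.0 82.7 stand x,y mm [41.8  1.3]
px 318.0 195.3 stand x,y mm [-42.7   2.7]
px 318.0 198.0 stand x,y mm [-45.2   2.7]
px 264.0 37.0 stand x,y mm [70.4 41.1]
px 377.0 37.0 stand x,y mm [ 70.6 -39. ]
px 271.0 177.0 stand x,y mm [-27.7  40. ]
px 373.0 177.0 stand x,y mm [-27.5 -41. ]
px 285.3 90.0 stand x,y mm [36.6 27.4]
px 358.0 90.0 stand x,y mm [ 36.8 -27.3]
px 286.0 190.0 stand x,y mm [-38.4  28.7]
px 354.5 190.0 stand x,y mm [-38.3 -27. ]
tcp stand [-77.5   1.3]
```

View pics/w23d.png

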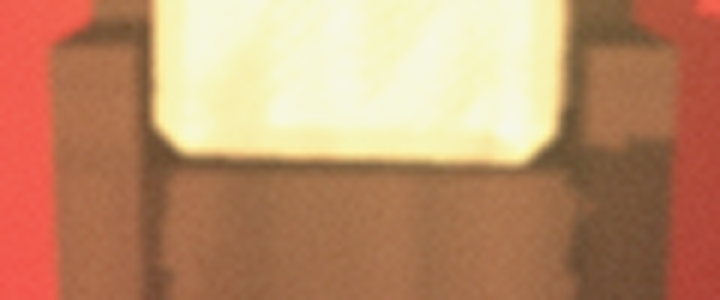

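View pics/s1d.png

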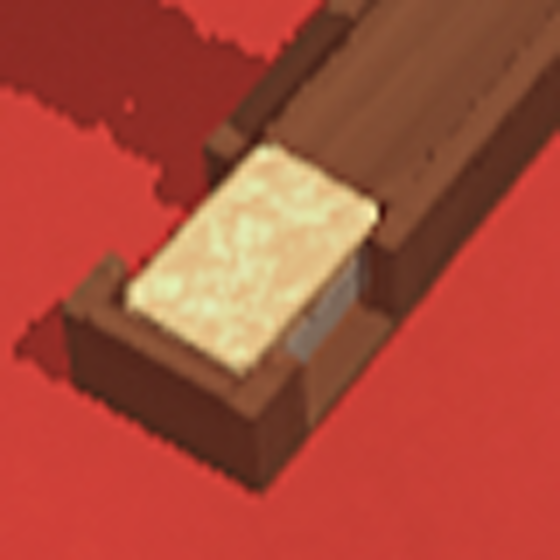

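In the wrist view the leaf's back edge is at x = -42.7, just past the deck edge at -45, with a dark gap behind it. The picture alone can't prove that the back dropped. I touch the leaf's rear lightly to read its height: 49 mm means flat, about 52 mm means it is still on the deck.

```bash
python3 -m jog '[[[0,0,0,0.0275,0.0005,0,-0.75],[0,0,0,0.0275,0.0005,0,-0.75],[0,0,0,0,0,0.04,-0.75],[0,0,0,0,0,0.04,-0.75],[0,0,0,0,0,0.02,-0.75]]]'>/dev/null; python3 -m jog '[[[0,0,0,0,0,0,-0.75],[0,0,0,0,0,0,-0.75],[0,0,0,0,0,0.003,-0.75],[0,0,0,0,0,0.003,-0.75],[0,0,0,0,0,0,-0.75]]]';python3 -m jog '[[[0,0,0,0,0,0,-0.75]]]'; python3 fr.py
```

```text
time: 27.7
position: [0.562, -0.0548, 0.0589]
ee_rot: [0.0, 0.996, 0.089, 0.001]
ft_force: [0.1, -0.6, -0.1]
gripper_width: 0.0106
time: 27.78
position: [0.5618, -0.0547, 0.0587]
ee_rot: [0.0, 0.996, 0.089, 0.001]
ft_force: [-2.0, 1.1, 0.3]
gripper_width: 0.0116Traceback (most recent call last):
  File "fr.py", line 7, in <module>
    d=o['position'][:2]-[.5838,-.051];print('tcp stand',np.round(1e3*np.array([d[0]*np.cos(a)+d[1]*np.sin(a),-d[0]*np.sin(a)+d[1]*np.cos(a)]),1))
                                                                                           ^
NameError: name 'a' is not defined
```

```bash
python3 -m jog '[[[0,0,0,0,0,0.004,-0.75],[0,0,0,0,0,0.002,-0.75],[0,0,0,0,0,0,-0.75],[0,0,0,0,0,0,-0.75]]]';python3 -m jog '[[[0,0,0,0,0,0.0015,-0.75],[0,0,0,0,0,0,-0.75],[0,0,0,0,0,0,-0.75]]]';python3 -m jog '[[[0,0,0,0,0,0.0015,-0.75],[0,0,0,0,0,0,-0.75],[0,0,0,0,0,0,-0.75]]]'
```

```text
time: 28.12
position: [0.5609, -0.0546, 0.051]
ee_rot: [-0.0, 0.996, 0.089, -0.0]
ft_force: [-1.5, -0.7, 0.2]
gripper_width: 0.0107
time: 28.37
position: [0.561, -0.0546, 0.0496]
ee_rot: [-0.0, 0.996, 0.089, -0.0]
ft_force: [-0.7, 0.1, 0.0]
gripper_width: 0.0113
time: 28.62
position: [0.5613, -0.0547, 0.0493]
ee_rot: [0.0, 0.996, 0.089, 0.0]
ft_force: [-1.8, 0.6, 4.2]
gripper_width: 0.0113
```

The rear touches at z = 49.3 mm, the same as the front at 49.4 mm, so the leaf is flat. I rise away, take last looks, and then hand in.

```bash
python3 -m jog '[[[0,0,0,0,0,-0.005,-0.75],[0,0,0,0,0,-0.015,-0.75],[0,0,0,0,0,-0.0375,-0.75],[0,0,0,0,0,-0.0375,-0.75],[0,0,0,-0.03,0,-0.02,-0.75]]]' >/dev/null;python3 -m jog '[[[0,0,0,-0.0375,0,0,-0.75],[0,0,0,0,0,0,-0.75],[0,0,0,0,0,0,-0.75],[0,0,0,0,0,0,-0.75]]]'; python3 look.py w24 leaf:0.049
python3 -c "
import cv2,numpy as np
from workcell import grab_frame
a=grab_frame('scene');b=grab_frame('side');cv2.imwrite('pics/fin.png',np.hstack([cv2.resize(a,(400,300),interpolation=3),cv2.resize(b,(400,300),interpolation=3)]))
for n,x in (('scene',a),('side',b)):
    z=cv2.imread(f'pics/{n}0.png'); d=cv2.absdiff(x,z).max(2)>60
    print(n,[(k,int(d[y-20:y+20,c-20:c+20].sum())) for k,(c,y) in ({'ta':(203,241),'tb':(335,363),'tin':(453,384),'jug':(190,175)} if n=='scene' else {'ta':(236,290),'tb':(292,166),'tin':(241,378),'jug':(334,128)}).items()])"
```

```text
time: 29.37
position: [0.4949, -0.0666, 0.1633]
ee_rot: [0.0, 0.996, 0.088, 0.0]
ft_force: [-0.3, -0.1, 0.3]
gripper_width: 0.011
[ 0.4949 -0.0666  0.1633] [1.000e-04 9.961e-01 8.850e-02 4.000e-04] 29.3667 0.03451777885790615
leaf 0.86 [316. 122.] 7872 [ 5.82500e-01 -4.98000e-02  8.47197e+01  5.42774e+01  8.09060e+00] mid [ 0.585  -0.0478  0.049 ]
scene [('ta', 0), ('tb', 0), ('tin', 0), ('jug', 0)]
side [('ta', 0), ('tb', 0), ('tin', 0), ('jug', 495)]
```

View pics/fin.png

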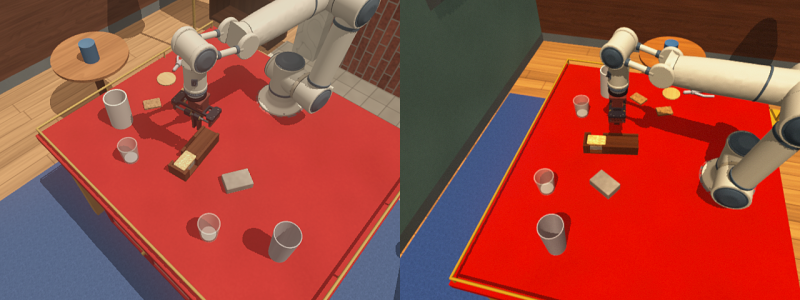

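View pics/w24.png

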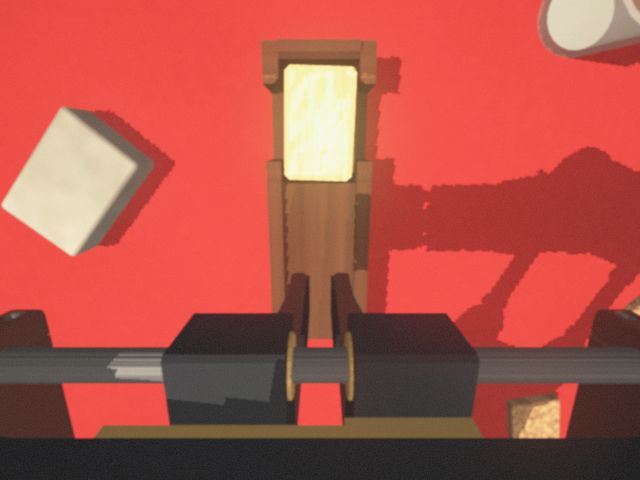

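The leaf sits in the well at (320,122), between the end stop and the deck. The bystanders are unchanged; the only difference, at the jug in the side view, is the arm in front of it. I hand in.

```bash
python3 -c "
from workcell import *
print(hand_in())"
```

```text
the job is handed in; nothing more can be done
None
```

I lowered the smaller stone slab into the well until it took contact and let it go. The leftmost cork pad went on top of it the same way. Then I slid the leaf along its channel with fingertips pressing about 5–12 N until it dropped in. The last reading before hand-in, at about 29.5 s of the 72 s, had the gripper at z = 0.163 m, clear of everything.

**Checks that agreed:**
- **Leaf height:** the fingertips read 49.4 mm at its front and 49.3 mm at its back, so it lies flat on the cork.
- **Leaf position:** its back edge is about 2 mm past the deck edge and its front about 3 mm short of the end stop.
- **Pad:** the wrist camera showed it flat and square on the slab before the leaf went over it. The cork's side did not show clearly in the last fixed-camera views, so that rests on the earlier picture and the leaf's height.
- **Bystanders:** the tumblers, tin and jug were unchanged in the scene view.

**Checks that disagreed or were unclear:**
- **Side view:** it showed a difference at the jug, where the arm stands in front of it in that picture.
- **Stand position:** two wrist views of the stand differed by 1–1.5 mm, within the well's clearance.
- **Leaf angle:** the last leaf measurement read 8.1° against the stand's 10°. The earlier readings were 9–9.5°, so the leaf may sit a degree or two off straight.

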